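# Check the dryer's hood switch, then put the dried pastry tools away

### The job

The pastry tools have been dried and the dryer's hood is off. Before you take anything out, check the roller-lever hood switch on the dryer's front ledge twice: press it just until it clicks, keep it there for a second without forcing the lever further, and let it spring right back. Then put the round cutters into the clear canister and the piping nozzles into the stoneware crock, setting them down inside rather than dropping them from above, and close the canister with the aluminium lid; leave the dough scraper, the spatula and the jar where they are.

Things in the scene. Friction and masses are not known exactly. Their poses are not given: they have to be found in the camera images.
- switch_lever (a joint): Lever of the microswitch on the dryer's front ledge (nearer the robot), pressed downwards; 0 at rest, grows as pressed (rad). The roller is 50 mm from the hinge: 0.02 rad = 1 mm of roller travel. Clicks at 0.12 (6 mm, 3.0 N at the roller); beyond 0.22 (11 mm, 5.0 N) it is overtravelled and bent. Spring: 0.6 N at rest plus 0.4 N per mm, no force step at the click. Under 0.025 = sprung back.
- switch_roller (a point): Top of the white roller at the lever's free end (12 mm in diameter, 10 mm wide), 94 mm above the counter at rest; moves with the lever. In the dryer's axes the lever runs along y, its hinge 48 mm to the +y side of the roller. The black switch case (47 x 18 mm, top 74 mm above the counter) lies beside the roller under the lever.
- dryer_deck (a point): Middle of the dryer's flat dark drying deck, on its upper surface, 60 mm above the counter; axes of the dryer (x away from the robot at yaw 0, z up). The deck is 190 (x) by 250 mm (y) inside a lip 10 mm high, 5 mm thick. The front ledge with the switch runs from 100 to 126 mm on the -x side. Fixed.
- turntable (a joint): Angle of the oak turntable (rad, counter-clockwise seen from above); it turns freely by hand with slight friction (0.15 N m) and carries the canister and the crock.
- canister_rim (a point): Centre of the mouth of the clear acrylic canister (open top, outside 132 mm in diameter, 70 mm tall, wall 4 mm, floor 5 mm thick), at rim height, 100 mm above the counter. Stands fixed on the turntable, opposite the crock; mouth centres 78 mm from the turntable's axis.
- crock_rim (a point): Centre of the mouth of the buff stoneware crock (open top, outside 132 mm in diameter, 70 mm tall, wall 5 mm, floor 6 mm thick), at rim height, 100 mm above the counter. Stands fixed on the turntable.
- lid_knob (a point): Canister's aluminium lid, at the middle of its knob, z up. Disc 138 mm in diameter, 4 mm thick; below it a centring step 110 mm in diameter, 6 mm deep; on top a knob 26 mm in diameter, 32 mm tall. This point is 26 mm above the step's underside, 20 mm above the face that rests on the rim, 16 mm above the disc's top. 250 g. Starts on the counter between dryer and turntable.
- cutter1_mid (a point): Round steel pastry cutter, a plain open ring 42 mm in outside diameter and 28 mm tall, wall 3 mm, 40 g, at its centre half-way up; z is the ring's axis. Starts standing flat on the deck; always there.
- cutter2_mid (a point): Round steel pastry cutter, a plain open ring 42 mm in outside diameter and 28 mm tall, wall 3 mm, 40 g, at its centre half-way up; z is the ring's axis. Starts standing flat on the deck; may be absent.
- cutter3_mid (a point): Round steel pastry cutter, a plain open ring 42 mm in outside diameter and 28 mm tall, wall 3 mm, 40 g, at its centre half-way up; z is the ring's axis. Starts standing flat on the deck; may be absent.
- nozzle1_mid (a point): Steel piping nozzle, 35 g: collar 34 mm in diameter for its lower 16 mm, then a cone narrowing to 12 mm, 50 mm tall in all; this point is on its axis 25 mm above its base, z towards the tip. Starts standing on its base on the deck; always there.
- nozzle2_mid (a point): Steel piping nozzle, 35 g: collar 34 mm in diameter for its lower 16 mm, then a cone narrowing to 12 mm, 50 mm tall in all; this point is on its axis 25 mm above its base, z towards the tip. Starts standing on its base on the deck; may be absent.
- nozzle3_mid (a point): Steel piping nozzle, 35 g: collar 34 mm in diameter for its lower 16 mm, then a cone narrowing to 12 mm, 50 mm tall in all; this point is on its axis 25 mm above its base, z towards the tip. Starts standing on its base on the deck; may be absent.
- scraper_mid (a point): Steel dough scraper (150 x 85 mm) lying on the counter beyond the work, at its middle: to be left alone.
- spatula_mid (a point): Green silicone spatula (240 mm long) lying on the counter beyond the turntable, at its middle: to be left alone.
- jar_mid (a point): White ceramic jar with a metal cap (80 mm in diameter, 110 mm tall) beyond the dryer, half-way up: to be left alone.
There are look-alikes about, which are no part of the job. Leave any pink look-alike of the part that bears nozzle1_mid alone.

How it is judged:
By the outcome, as a careful person would: the job done as asked, in the order asked, and still so for the second after the job is handed in, with the robot touching nothing.
Of cutter2, cutter3, nozzle2, nozzle3 only 1 to 4 are there at a start; the rules pass over those that are not, and their reading is None.
At some moment in a run one of cutter1, cutter2, cutter3 may be knocked a few centimetres aside while the robot is not near it.
It also fails if it takes over 210 s, if anything falls off the work surface, if the arm or the gripper's body presses on something with over 40 N, if the wrist force passes 120 N, or if a joint passes its speed limit or range.

### The arm

A 6-joint arm with a two-finger parallel gripper is mounted at the origin on the work surface. World frame = base frame: x ahead of the robot, y to its left, z up, the work surface at z = 0. Lengths are in m, angles in degrees, forces in N, time in s.
With the tool pointing down it reaches from about 0.4 to 0.825 m from the base axis. Payload 7 kg.
Tool frame: the origin (TCP) lies at the very end of the fingers, on their centre line; the grasp point (between the pads) lies behind it (r.grasp_offset is the z of the grasp point in the tool frame, in m); z points along the fingers, y is the direction in which the jaws open and shut (so a half turn about z gives the same grasp; the last joint's range is limited). The gripper opens to 88 mm and grips with 3 to 60 N. Pads are 19 mm wide; open, the fingers measure 130 mm over their backs; the gripper's body (78 mm by 193 mm) begins 47 mm behind the grasp point.
Start: joints at [-57.691, 20.546, 0.682, 0, -70.136, -16.507], TCP at [0.184, -0.649, 0.227] pointing down, gripper open.
Joint ranges: [-176.03, 176.03], [-82.01, 121.73], [-58.28, 71.71], [-173.87, 95.51], [-174.79, -0.11], [-173.66, 173.66]. Speed limits (degrees/s): [136.94, 136.94, 172.46, 180, 180, 180].

### API

Orientations are given as [roll, pitch, yaw] about the fixed x, y, z axes, in that order (R = Rz(yaw) Ry(pitch) Rx(roll)).
In Python, from plant import r gives the robot as it stands. The module is installed in compiled form; this text tells all that it offers.
- The arm moves only by the tool servo_tool, never from a script. Its argument "targets" is a list of rows, each an object of numbers: "dx", "dy", "dz": the shift along the world's x, y, z in cm; "spin": the turn about the world's z in rad; "grip": the opening in per cent of the stroke, from 0 (shut) to 100 (fully open). A call has exactly 10 rows; each row is the pose to reach, as a shift and turn from the pose commanded when the call began; what a row does not reach only later rows make up. A row lasts 1/12 s, in which the tool goes at most 41.7 mm and 7.16 degrees, less where a joint would pass 70% of its speed; a pose out of reach is approached as far as the arm can. A call with a gripper value outside its range is refused whole. The fingers move at their own pace and stop on an object; "squeeze" is the grip in N (left out, the last holds). Time passes only in rows, so rows that repeat a pose let the fingers close, or fill a call up. It gives the time, the measured TCP pose, the force and the opening at its end, in the units of the state.
- r.get_state(): the state, without advancing time (a new reading comes with each control period).
- r.capture(name): name is "side" or "top" or "wrist"; returns the picture (384x512x3 uint8, blue, green, red); there is no depth.
- r.get_calibration(name): a dict with "K" (3x3 intrinsics, pixels), "extrinsics" (4x4, takes a point from camera to world coordinates). Camera axes: x right, y down, z forward; pixel columns grow to the right and rows downward; lengths in m; the calibration is good to about 2 mm. A picture is of the moment at which its call begins: read the wrist's pose just before it. get_calibration takes no time and is no camera call; for the wrist camera it gives the pose at the moment of the call.
- r.close_job(): hands the job in, once; it reports no verdict.
Trained networks look in the newest picture that a camera, given by its name, has taken for a name from the list of things; names that differ only in an ending like _2 or _b are one class to them, and where a whole thing is asked for, a point or a joint stands for the part that bears it (a point fixed in the world has none). Each returns a list of dicts, best first, with "p" (0 to 1); they miss things now and then, are a little off and sometimes report something else, mostly with a low value. They report only what shows in the picture. A call takes as long as a camera call. They do not tell look-alikes from the thing itself.
- r.cut_out(name, camera): "mask" (384x512 bool, what is visible of it) and "extent" ([left, top, right, bottom] in pixels, round what is visible of it).
The state is a dict: "time_s": time; "joints": joint angles; "qd": joint speeds; "joint_torque": joint torques, N m; "tcp_pos": TCP position; "eef_rot": TCP orientation; "contact_force": force on the tool from outside, world axes, zero at the start; "moment": the same for the moment, N m; "gripper_width": finger opening in m.
Only numpy, scipy, OpenCV 4.12 (cv2) and the standard library are available. Lean on these libraries where they do the work, as an engineer would, in place of code of your own. Each camera call takes 0.05 s, during which the arm holds its last target. There are 200 camera calls.

## Working session

There is one attempt and no reset: what is moved stays moved. The work goes in short steps, Python scripts to look and compute and a tool call to move; the robot and the scene stay as the last step left them, time stands still between calls to the robot, and variables do not carry over. Pictures are saved under pics/ and viewed, about 12 in all and at most 16, crops included, and the job is handed in when it is done.

Besides the shell and the picture viewer there is one more tool, called after "Request:" as name([rows], argument=value, ...), one row to a line, values as JSON. servo_tool: Moves the arm, as the interface text tells. Its arguments: {"type":"object","properties":{"targets":{"type":"array"},"squeeze":{"type":"number"}},"required":["targets"]}

```bash
mkdir -p pics; cat > h.py <<'E'
import numpy as np, cv2
from plant import r
def cam(n):
    c=r.get_calibration(n); return np.array(c["K"]),np.array(c["extrinsics"])
def ray(n,u,v,z,KE=None):
    K,E=KE or cam(n); d=E[:3,:3]@np.linalg.solve(K,[u,v,1.]); o=E[:3,3]
    return o+d*(z-o[2])/d[2]
def proj(n,p,KE=None):
    K,E=KE or cam(n); q=K@(E[:3,:3].T@(np.array(p)-E[:3,3])); return q[:2]/q[2]
E
python3 - <<'E'
from h import *
ims=[]
for n in("top","side"):
    im=r.capture(n); cv2.imwrite(f"pics/{n}0.png",im); K,E=cam(n); print(n,K[0,0],E.round(3).tolist())
    for k in("cutter1_mid","nozzle1_mid","switch_lever","switch_roller","turntable","canister_rim","crock_rim","lid_knob","dryer_deck"):
        try:
            for d in r.cut_out(k,n):
                m=d["mask"]; ys,xs=np.nonzero(m); e=d["extent"]
                print(n,k,round(d["p"],2),[int(x) for x in e],xs.mean().round(1),ys.mean().round(1),m.sum())
        except Exception as ex: print(n,k,ex)
print(r.get_state(), r.grasp_offset)
E
```

```text
top 491.2845614670092 [[-0.048, -0.979, 0.2, 0.333], [-0.999, 0.048, -0.006, -0.026], [-0.004, -0.2, -0.98, 1.137], [0.0, 0.0, 0.0, 1.0]]
top cutter1_mid 0.75 [351, 177, 373, 200] 363.1 188.9 170
top nozzle1_mid 0.66 [314, 189, 329, 205] 323.7 196.7 171
top nozzle1_mid 0.53 [279, 262, 288, 273] 280.9 266.5 114
top nozzle1_mid 0.52 [134, 79, 169, 174] 152.9 139.7 1220
top nozzle1_mid 0.44 [315, 300, 332, 313] 324.4 307.0 149
top switch_roller 0.67 [362, 257, 383, 262] 376.6 260.7 114
top turntable 0.97 [57, 173, 197, 310] 127.1 243.0 14923
top canister_rim 0.92 [59, 172, 199, 311] 127.1 243.1 14872
top crock_rim 0.67 [56, 176, 197, 311] 127.2 243.1 14757
top lid_knob 0.68 [214, 177, 272, 235] 243.7 205.3 2662
top dryer_deck 0.73 [297, 70, 446, 282] 365.7 216.8 12295
side 374.93777873567427 [[0.862, -0.272, 0.427, 0.187], [-0.506, -0.478, 0.717, -0.618], [0.009, -0.835, -0.55, 0.538], [0.0, 0.0, 0.0, 1.0]]
side cutter1_mid 0.61 [328, 239, 352, 266] 339.8 251.3 574
side nozzle1_mid 0.89 [209, 230, 227, 255] 216.7 244.3 329
side nozzle1_mid 0.82 [180, 279, 202, 307] 190.5 293.4 402
side 
[... 503 characters left out ...]
, 382] 318.0 292.8 17505
{'time_s': 1.0, 'joints': array([-5.76912246e+01,  2.05452920e+01,  6.82918009e-01, -4.36524021e-05,
       -7.01358406e+01, -1.65078573e+01]), 'qd': array([-0.04056173, -0.03212242,  0.0136599 , -0.04241059, -0.08684127,
       -0.00426772]), 'joint_torque': array([ 1.84645796e-03, -5.82395089e+01,  2.93305761e+01,  7.00243905e+00,
        1.23384662e-02,  6.68932557e-06]), 'tcp_pos': array([ 0.18379154, -0.64948266,  0.22658047]), 'eef_rot': array([-1.79998300e+02,  5.46668978e-04, -1.64199097e+02]), 'contact_force': array([ 0.41067827,  0.59835853, -0.23603545]), 'moment': array([ 0.00590556, -0.0222099 ,  0.03315525]), 'gripper_width': 0.0875791991721772} -0.0188
```

View pics/top0.png

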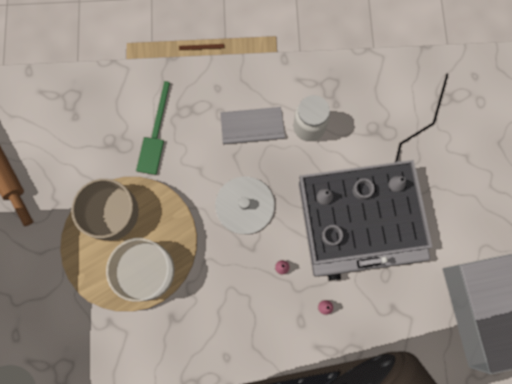

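View pics/side0.png

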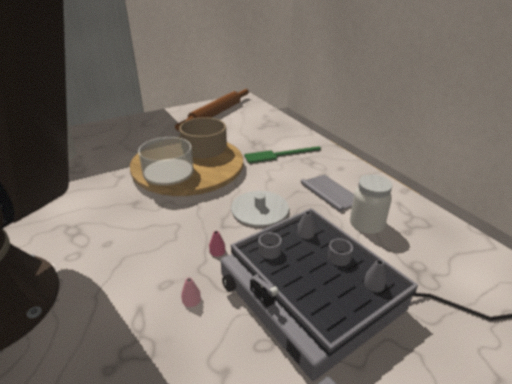

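The top view shows 2 cutters, at about (363,188) and (332,234), and 2 nozzles, at (325,196) and (398,184). Two pink look-alikes stand on the counter at (282,267) and (326,307). The canister is at (140,270), the crock at (104,209), the lid knob at (244,204) and the switch roller near (380,261). The side view agrees.

```bash
python3 - <<'E'
from h import *
im=cv2.imread("pics/top0.png")
cv2.imwrite("pics/crop1.png",cv2.resize(im[150:285,290:440],None,fx=5,fy=5,interpolation=cv2.INTER_CUBIC)[:600])
f=lambda *a:ray("top",*a).round(4)[:2]
print("cut",f(363.5,187.5,.088),f(332.5,234,.088)); print("noz",f(325,194,.11),f(398,182,.11))
print("roller",f(384,260,.094)); print("lid",f(244,203,.042))
print("can",f(140,269,.1),"crock",f(104,208,.1))
for p in((301,180),(412,163),(428,240),(313,272)):print("corner",f(*p,.07))
print(cam("wrist"))
E
```

```text
cut [ 0.5668 -0.2604] [ 0.4679 -0.1846]
noz [ 0.5517 -0.172 ] [ 0.5703 -0.3305]
roller [ 0.4066 -0.288 ]
lid [0.5544 0.0037]
can [0.4124 0.2259] crock [0.5466 0.3034]
corner [ 0.5948 -0.1265]
corner [ 0.6218 -0.3784]
corner [ 0.4469 -0.394 ]
corner [ 0.3901 -0.139 ]
(array([[279.19626665,   0.        , 250.8502348 ],
       [  0.        , 279.19626665, 193.49941833],
       [  0.        ,   0.        ,   1.        ]]), array([[-0.27172444,  0.91628761,  0.29424962,  0.10395945],
       [ 0.96237452,  0.25904624,  0.08203855, -0.67222736],
       [-0.00105335,  0.30547022, -0.95220105,  0.38459632],
       [ 0.        ,  0.        ,  0.        ,  1.        ]]))
```

View pics/crop1.png

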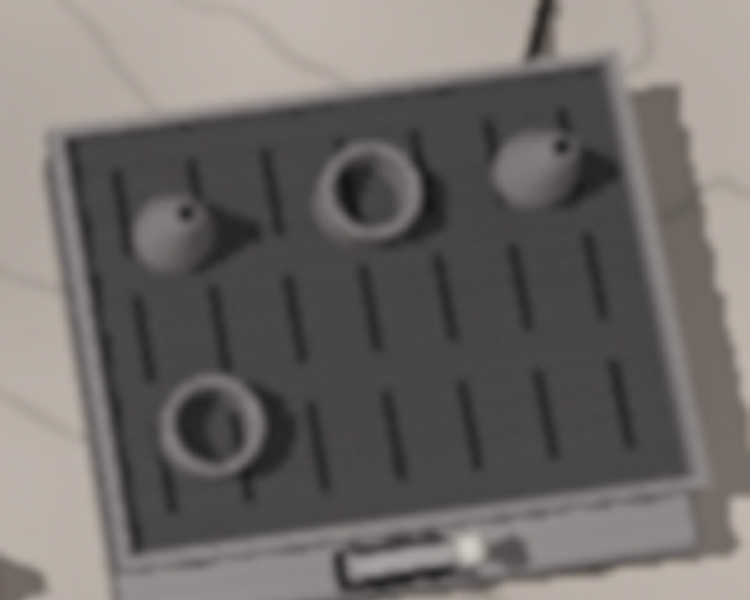

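The crop gives, in full-image pixels, cutter rims at (364.0,187.8) and (332.2,234.6), nozzle tips at (326.8,192.0) and (401.8,178.8), and the roller at (383.6,259.2). The lever runs to its left.

```bash
python3 - <<'E'
from h import *
from scipy.optimize import least_squares
c=np.array([[301.2,176.2],[412,161.6],[430.2,246],[315.6,260.6]])
loc=np.array([[.1,.13],[.1,-.13],[-.1,-.13],[-.1,.13]])
KE=cam("top")
T=lambda p,l:np.array(p[:2])+l@np.array([[np.cos(p[2]),np.sin(p[2])],[-np.sin(p[2]),np.cos(p[2])]])
s=least_squares(lambda p:np.ravel([proj("top",[*T(p,l),.07],KE)-q for l,q in zip(loc,c)]),[.5,-.26,.1])
p=s.x;print("dryer",p[:2],np.degrees(p[2]),s.fun.round(1))
R=np.array([[np.cos(p[2]),-np.sin(p[2])],[np.sin(p[2]),np.cos(p[2])]])
for n,u,v,z in(("cA",364,187.8,.088),("cB",332.2,234.6,.088),("nL",326.8,192,.11),("nR",401.8,178.8,.11),("rol",383.6,259.2,.094)):
    w=ray("top",u,v,z,KE)[:2];print(n,w.round(4),"dryer",((w-p[:2])@R).round(4))
# side check
KS=cam("side")
for n,w in(("nL",(.5565,-.176,.11)),("rol",(.408,-.288,.094)),("cA",(.566,-.2616,.088))):print(n,proj("side",w,KS))
E
```

```text
dryer [ 0.51952698 -0.26252928] 5.002979749056425 [-1.6 -1.8  1.8 -2.4  1.8  1.  -1.9  2.7]
cA [ 0.5661 -0.2614] dryer [ 0.0465 -0.0029]
cB [ 0.4666 -0.1839] dryer [-0.0459  0.083 ]
nL [ 0.5559 -0.1762] dryer [0.0438 0.0828]
nR [ 0.577  -0.3394] dryer [ 0.0505 -0.0816]
rol [ 0.4083 -0.2873] dryer [-0.1129 -0.015 ]
nL [307.10653535 212.75799552]
rol [271.75470444 288.33050246]
cA [339.30604577 246.36006649]
```

Request:
servo_tool([
  {"dx": 2.2, "dy": 3.6, "dz": 0, "spin": 0.12, "grip": 0},
  {"dx": 4.5, "dy": 7.2, "dz": 0, "spin": 0.24, "grip": 0},
  {"dx": 6.7, "dy": 10.7, "dz": 0, "spin": 0.36, "grip": 0},
  {"dx": 9.0, "dy": 14.3, "dz": 0, "spin": 0.48, "grip": 0},
  {"dx": 11.2, "dy": 17.9, "dz": 0, "spin": 0.6, "grip": 0},
  {"dx": 13.4, "dy": 21.5, "dz": 0, "spin": 0.72, "grip": 0},
  {"dx": 15.7, "dy": 25.1, "dz": 0, "spin": 0.84, "grip": 0},
  {"dx": 17.9, "dy": 28.6, "dz": 0, "spin": 0.96, "grip": 0},
  {"dx": 20.2, "dy": 32.2, "dz": 0, "spin": 1.08, "grip": 0},
  {"dx": 22.4, "dy": 35.8, "dz": 0, "spin": 1.2, "grip": 0},
])

```text
time_s: 1.83
tcp_pos: [0.4056, -0.2945, 0.227]
eef_rot: [-179.9, -0.0, -95.1]
contact_force: [0.9, -1.2, 0.0]
gripper_width: 0.0265
```

Request:
servo_tool([
  {"dz": -2, "spin": 0.1},
  {"dz": -4, "spin": 0.18},
  {"dz": -6, "spin": 0.18},
  {"dz": -8, "spin": 0.18},
  {"dz": -9, "spin": 0.18},
  {"dz": -9.7, "spin": 0.18},
  {"dz": -9.7, "spin": 0.18},
  {"dz": -9.7, "spin": 0.18},
  {"dz": -9.7, "spin": 0.18},
  {"dz": -9.7, "spin": 0.18},
])

```text
validation failed for argument at $.ta...
```

```bash
python3 - <<'E'
from h import *
s=r.get_state();print(s["tcp_pos"].round(4),s["eef_rot"].round(1),s["contact_force"].round(2),s["gripper_width"])
KE=cam("wrist");im=r.capture("wrist");im2=r.capture("top")
print(KE, proj("wrist",[.4083,-.2873,.094],KE),proj("wrist",s["tcp_pos"],KE))
cv2.imwrite("pics/w1.png",im)
c=cv2.resize(im2[205:285,330:430],None,fx=4,fy=4,interpolation=cv2.INTER_CUBIC)
c=np.vstack([c,np.zeros((384-320,400,3),np.uint8)])
o=np.hstack([im[:, :],c])[:, :];cv2.imwrite("pics/w1.png",cv2.resize(o,(800,int(384*800/912))))
E
```

```text
[ 0.4056 -0.2945  0.227 ] [-179.9   -0.   -95.1] [ 0.94 -1.24  0.03] 0.02653184748878183
(array([[279.19626665,   0.        , 250.8502348 ],
       [  0.        , 279.19626665, 193.49941833],
       [  0.        ,   0.        ,   1.        ]]), array([[-0.99598306,  0.08482204,  0.02868747,  0.39823589],
       [ 0.08952884,  0.9488158 ,  0.30287483, -0.3773796 ],
       [-0.00152866,  0.30422655, -0.95259848,  0.38507427],
       [ 0.        ,  0.        ,  0.        ,  1.        ]])) [249.46363067 191.457143  ] [251.37892209 242.99325917]
```

View pics/w1.png

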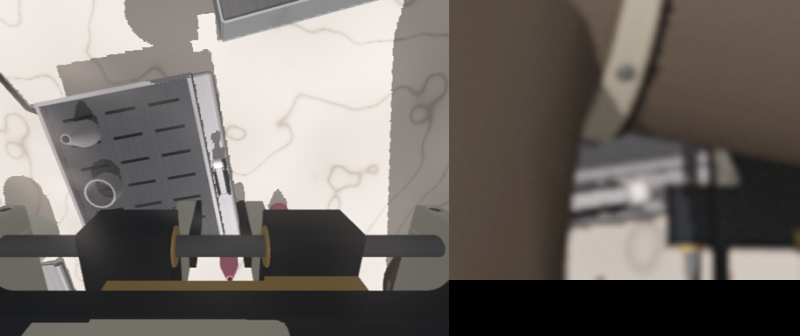

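The wrist view shows the roller at about (249,188), against a predicted (249.5,191.5), so the two agree.

Request:
servo_tool([
  {"dx": 0, "dy": -0.1, "dz": -2, "spin": 0.1, "grip": 0},
  {"dx": 0, "dy": -0.1, "dz": -5, "spin": 0.18, "grip": 0},
  {"dx": 0, "dy": -0.1, "dz": -8, "spin": 0.18, "grip": 0},
  {"dx": 0, "dy": -0.1, "dz": -11, "spin": 0.18, "grip": 0},
  {"dx": 0, "dy": -0.1, "dz": -12.2, "spin": 0.18, "grip": 0},
  {"dx": 0, "dy": -0.1, "dz": -12.6, "spin": 0.18, "grip": 0},
  {"dx": 0, "dy": -0.1, "dz": -12.6, "spin": 0.18, "grip": 0},
  {"dx": 0, "dy": -0.1, "dz": -12.6, "spin": 0.18, "grip": 0},
  {"dx": 0, "dy": -0.1, "dz": -12.6, "spin": 0.18, "grip": 0},
  {"dx": 0, "dy": -0.1, "dz": -12.6, "spin": 0.18, "grip": 0},
])

```text
time_s: 2.77
tcp_pos: [0.4056, -0.2976, 0.1018]
eef_rot: [-179.9, -0.1, -85.1]
contact_force: [-0.4, -0.5, -0.1]
gripper_width: 0.0003
```

Request:
servo_tool([
  {"dx": 0.2, "dy": 0.5, "dz": 0, "spin": 0, "grip": 0},
  {"dx": 0.2, "dy": 0.5, "dz": 0, "spin": 0, "grip": 0},
  {"dx": 0.2, "dy": 0.5, "dz": -0.2, "spin": 0, "grip": 0},
  {"dx": 0.2, "dy": 0.5, "dz": -0.4, "spin": 0, "grip": 0},
  {"dx": 0.2, "dy": 0.5, "dz": -0.6, "spin": 0, "grip": 0},
  {"dx": 0.2, "dy": 0.5, "dz": -0.7, "spin": 0, "grip": 0},
  {"dx": 0.2, "dy": 0.5, "dz": -0.8, "spin": 0, "grip": 0},
  {"dx": 0.2, "dy": 0.5, "dz": -0.9, "spin": 0, "grip": 0},
  {"dx": 0.2, "dy": 0.5, "dz": -1.0, "spin": 0, "grip": 0},
  {"dx": 0.2, "dy": 0.5, "dz": -1.0, "spin": 0, "grip": 0},
])

```text
time_s: 3.6
tcp_pos: [0.4071, -0.2926, 0.0906]
eef_rot: [-180.0, -0.0, -85.1]
contact_force: [0.2, -1.5, 1.9]
gripper_width: 0.0007
```

Request:
servo_tool([
  {"dx": 0, "dy": 0, "dz": -0.15, "spin": 0, "grip": 0},
  {"dx": 0, "dy": 0, "dz": -0.3, "spin": 0, "grip": 0},
  {"dx": 0, "dy": 0, "dz": -0.4, "spin": 0, "grip": 0},
  {"dx": 0, "dy": 0, "dz": -0.45, "spin": 0, "grip": 0},
  {"dx": 0, "dy": 0, "dz": -0.45, "spin": 0, "grip": 0},
  {"dx": 0, "dy": 0, "dz": -0.45, "spin": 0, "grip": 0},
  {"dx": 0, "dy": 0, "dz": -0.45, "spin": 0, "grip": 0},
  {"dx": 0, "dy": 0, "dz": -0.45, "spin": 0, "grip": 0},
  {"dx": 0, "dy": 0, "dz": -0.45, "spin": 0, "grip": 0},
  {"dx": 0, "dy": 0, "dz": -0.45, "spin": 0, "grip": 0},
])

```text
time_s: 4.43
tcp_pos: [0.4071, -0.2923, 0.0862]
eef_rot: [-180.0, -0.0, -85.1]
contact_force: [1.4, -3.8, 5.3]
gripper_width: 0.0004
```

```bash
python3 - <<'E'
from h import *
for i in range(4):
    im=r.capture("side"); s=r.get_state();print(s["time_s"],s["tcp_pos"].round(4),s["contact_force"].round(2))
cv2.imwrite("pics/s1.png",cv2.resize(im[220:340,200:350],None,fx=4,fy=4,interpolation=cv2.INTER_CUBIC))
E
```

```text
4.4833 [ 0.4071 -0.2923  0.0862] [ 1.08 -4.06  4.92]
4.5333 [ 0.407  -0.2923  0.0861] [ 0.82 -2.95  4.65]
4.5833 [ 0.407  -0.2923  0.0862] [ 1.72 -4.06  3.63]
4.6333 [ 0.407  -0.2923  0.0861] [ 1.08 -3.59  4.94]
```

View pics/s1.png

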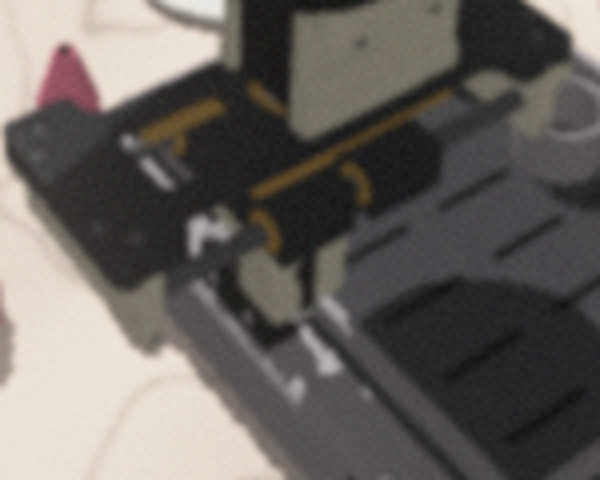

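The fingers hide the roller in this view. A steady sideways force suggests contact on the roller's flank, so the true travel may be about 6.5 to 7 mm. I'll go 1 mm deeper, still well under 11 mm, and hold.

Request:
servo_tool([
  {"dx": 0, "dy": 0, "dz": -0.05, "spin": 0, "grip": 0},
  {"dx": 0, "dy": 0, "dz": -0.1, "spin": 0, "grip": 0},
  {"dx": 0, "dy": 0, "dz": -0.1, "spin": 0, "grip": 0},
  {"dx": 0, "dy": 0, "dz": -0.1, "spin": 0, "grip": 0},
  {"dx": 0, "dy": 0, "dz": -0.1, "spin": 0, "grip": 0},
  {"dx": 0, "dy": 0, "dz": -0.1, "spin": 0, "grip": 0},
  {"dx": 0, "dy": 0, "dz": -0.1, "spin": 0, "grip": 0},
  {"dx": 0, "dy": 0, "dz": -0.1, "spin": 0, "grip": 0},
  {"dx": 0, "dy": 0, "dz": -0.1, "spin": 0, "grip": 0},
  {"dx": 0, "dy": 0, "dz": -0.1, "spin": 0, "grip": 0},
])

```text
time_s: 5.47
tcp_pos: [0.4069, -0.2923, 0.0851]
eef_rot: [-180.0, -0.0, -85.1]
contact_force: [2.6, -3.2, 5.1]
gripper_width: 0.0005
```

Request:
servo_tool([
  {"dx": 0, "dy": 0, "dz": 0, "spin": 0, "grip": 0},
  {"dx": 0, "dy": 0, "dz": 0, "spin": 0, "grip": 0},
  {"dx": 0, "dy": 0, "dz": 0, "spin": 0, "grip": 0},
  {"dx": 0, "dy": 0, "dz": 0, "spin": 0, "grip": 0},
  {"dx": 0, "dy": 0, "dz": 0, "spin": 0, "grip": 0},
  {"dx": 0, "dy": 0, "dz": 1, "spin": 0, "grip": 0},
  {"dx": 0, "dy": 0, "dz": 3, "spin": 0, "grip": 0},
  {"dx": 0, "dy": 0, "dz": 6, "spin": 0, "grip": 0},
  {"dx": 0, "dy": 0, "dz": 9, "spin": 0, "grip": 0},
  {"dx": 0, "dy": 0, "dz": 9, "spin": 0, "grip": 0},
])

```text
time_s: 6.3
tcp_pos: [0.4082, -0.2927, 0.18]
eef_rot: [-179.7, -0.1, -85.1]
contact_force: [0.9, -0.5, 0.6]
gripper_width: 0.0002
```

```bash
python3 - <<'E'
from h import *
s=r.get_state();print(s["tcp_pos"].round(4),s["contact_force"].round(2))
KE=cam("wrist");im=r.capture("wrist")
for z in(.094,.088):print(proj("wrist",[.4083,-.288,z],KE))
x=cv2.resize(im[90:240,170:320],None,fx=4,fy=4,interpolation=cv2.INTER_CUBIC);cv2.imwrite("pics/w2.png",x)
E
```

```text
[ 0.4082 -0.2927  0.18  ] [ 0.93 -0.5   0.65]
[251.07011031 203.89537813]
[251.09682759 201.75986307]
```

View pics/w2.png

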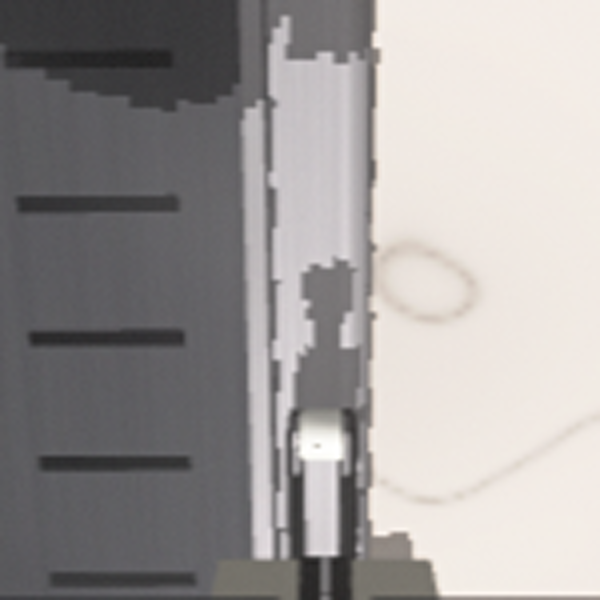

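The lever has sprung back, with the roller at about (251,198), under the fingers. Now the second press.

Request:
servo_tool([
  {"dx": 0, "dy": 0, "dz": -3, "spin": 0, "grip": 0},
  {"dx": 0, "dy": 0, "dz": -6, "spin": 0, "grip": 0},
  {"dx": 0, "dy": 0, "dz": -7.6, "spin": 0, "grip": 0},
  {"dx": 0, "dy": 0, "dz": -7.9, "spin": 0, "grip": 0},
  {"dx": 0, "dy": 0, "dz": -8.2, "spin": 0, "grip": 0},
  {"dx": 0, "dy": 0, "dz": -8.5, "spin": 0, "grip": 0},
  {"dx": 0, "dy": 0, "dz": -8.7, "spin": 0, "grip": 0},
  {"dx": 0, "dy": 0, "dz": -8.85, "spin": 0, "grip": 0},
  {"dx": 0, "dy": 0, "dz": -8.95, "spin": 0, "grip": 0},
  {"dx": 0, "dy": 0, "dz": -8.95, "spin": 0, "grip": 0},
])

```text
time_s: 7.18
tcp_pos: [0.4071, -0.2927, 0.0862]
eef_rot: [-179.9, -0.0, -85.1]
contact_force: [-2.2, -4.0, 4.5]
gripper_width: 0.0008
```

Request:
servo_tool([
  {"dx": 0, "dy": 0, "dz": 0, "spin": 0, "grip": 0},
  {"dx": 0, "dy": 0, "dz": 0, "spin": 0, "grip": 0},
  {"dx": 0, "dy": 0, "dz": 0, "spin": 0, "grip": 0},
  {"dx": 0, "dy": 0, "dz": 0, "spin": 0, "grip": 0},
  {"dx": 0, "dy": 0, "dz": 0, "spin": 0, "grip": 0},
  {"dx": 0, "dy": 0, "dz": 0, "spin": 0, "grip": 0},
  {"dx": 0, "dy": 0, "dz": 0, "spin": 0, "grip": 0},
  {"dx": 0, "dy": 0, "dz": 0, "spin": 0, "grip": 0},
  {"dx": 0, "dy": 0, "dz": 0, "spin": 0, "grip": 0},
  {"dx": 0, "dy": 0, "dz": 0, "spin": 0, "grip": 0},
])

```text
time_s: 8.02
tcp_pos: [0.4072, -0.2924, 0.0857]
eef_rot: [-180.0, -0.0, -85.1]
contact_force: [-0.1, -4.0, 5.1]
gripper_width: 0.0005
```

Request:
servo_tool([
  {"dx": 0, "dy": 0, "dz": 0, "spin": 0, "grip": 0},
  {"dx": 0, "dy": 0, "dz": 0, "spin": 0, "grip": 0},
  {"dx": 0, "dy": 0, "dz": 0, "spin": 0, "grip": 0},
  {"dx": 0, "dy": 0, "dz": 0, "spin": 0, "grip": 0},
  {"dx": 0, "dy": 0, "dz": 1, "spin": 0, "grip": 0},
  {"dx": 0, "dy": 0, "dz": 3, "spin": 0, "grip": 0},
  {"dx": 0, "dy": 0, "dz": 6, "spin": 0, "grip": 0},
  {"dx": 0, "dy": 0, "dz": 9, "spin": 0, "grip": 0},
  {"dx": 0, "dy": 0, "dz": 10, "spin": 0, "grip": 40},
  {"dx": 0, "dy": 0, "dz": 10, "spin": 0, "grip": 68},
])

```text
time_s: 8.85
tcp_pos: [0.4078, -0.2921, 0.1884]
eef_rot: [-179.8, -0.0, -85.1]
contact_force: [-0.0, -0.4, -0.2]
gripper_width: 0.0086
```

```bash
python3 - <<'E'
from h import *
for i in range(2):
    KE=cam("wrist");im=r.capture("wrist");s=r.get_state()
print(s["time_s"],s["tcp_pos"].round(4),s["eef_rot"].round(1),s["contact_force"].round(2))
for n in("cutter1_mid","nozzle1_mid","switch_roller"):
    for d in r.cut_out(n,"wrist"):
        ys,xs=np.nonzero(d["mask"]);print(n,round(d["p"],2),[int(v) for v in d["extent"]],xs.mean().round(1),ys.mean().round(1))
for n,p in(("cB",[.4666,-.1839,.088]),("cA",[.5661,-.2614,.088]),("nR",[.577,-.3394,.11]),("rol",[.4083,-.288,.088])):print(n,proj("wrist",p,KE).round(1))
E
```

```text
8.95 [ 0.4062 -0.2915  0.1853] [ 1.80e+02  1.00e-01 -8.51e+01] [-0.59 -0.07 -0.57]
cutter1_mid 0.65 [62, 179, 117, 228] 91.4 204.1
nozzle1_mid 0.79 [86, 256, 118, 301] 101.8 280.0
nozzle1_mid 0.59 [227, 303, 249, 320] 238.8 313.1
switch_roller 0.65 [242, 191, 257, 237] 248.6 208.9
cB [187.8 285. ]
cA [ 87.9 210.9]
nR [ 50.8 131.6]
rol [249.7 198.3]
```

Request:
servo_tool([
  {"dx": 1.5, "dy": 2.7, "dz": -1, "spin": 0.11, "grip": 68},
  {"dx": 3, "dy": 5.4, "dz": -2, "spin": 0.22, "grip": 68},
  {"dx": 4.6, "dy": 8.1, "dz": -3, "spin": 0.33, "grip": 68},
  {"dx": 6.1, "dy": 10.75, "dz": -4, "spin": 0.44, "grip": 68},
  {"dx": 6.1, "dy": 10.75, "dz": -4, "spin": 0.55, "grip": 68},
  {"dx": 6.1, "dy": 10.75, "dz": -4, "spin": 0.66, "grip": 68},
  {"dx": 6.1, "dy": 10.75, "dz": -4, "spin": 0.66, "grip": 68},
  {"dx": 6.1, "dy": 10.75, "dz": -4, "spin": 0.66, "grip": 68},
  {"dx": 6.1, "dy": 10.75, "dz": -4, "spin": 0.66, "grip": 68},
  {"dx": 6.1, "dy": 10.75, "dz": -4, "spin": 0.66, "grip": 68},
])

```text
time_s: 9.93
tcp_pos: [0.4675, -0.1851, 0.1454]
eef_rot: [180.0, 0.0, -47.5]
contact_force: [-0.9, 0.8, -0.5]
gripper_width: 0.0598
```

```bash
cat > look.py <<'E'
import sys
from h import *
s=r.get_state();KE=cam("wrist");im=r.capture("wrist")
print(s["time_s"],s["tcp_pos"].round(4),s["eef_rot"].round(1),s["contact_force"].round(1),s["gripper_width"].round(4))
for n in("cutter1_mid","nozzle1_mid"):
    for d in r.cut_out(n,"wrist"):
        ys,xs=np.nonzero(d["mask"]);print(n,round(d["p"],2),[int(v) for v in d["extent"]],xs.mean().round(1),ys.mean().round(1),"@mid",ray("wrist",xs.mean(),ys.mean(),.075 if n[0]=="c" else .08,KE)[:2].round(4))
for n,p in(("cB",[.4666,-.1839,.088]),("cA",[.5661,-.2614,.088]),("nL",[.5559,-.1762,.11]),("nR",[.577,-.3394,.11])):print(n,proj("wrist",p,KE).round(1))
cv2.imwrite("pics/%s.png"%sys.argv[1],im)
E
python3 look.py w3
```

```text
Traceback (most recent call last):
  File "look.py", line 4, in <module>
    print(s["time_s"],s["tcp_pos"].round(4),s["eef_rot"].round(1),s["contact_force"].round(1),s["gripper_width"].round(4))
                                                                                              ^^^^^^^^^^^^^^^^^^^^^^^^
AttributeError: 'float' object has no attribute 'round'
```

```bash
sed -i 's/s\["gripper_width"\].round(4)/round(s["gripper_width"],4)/' look.py; python3 look.py w3
```

```text
9.9833 [ 0.4676 -0.1851  0.1455] [180.    0.  -47.5] [ 0.6 -0.7 -0.3] 0.0598
cutter1_mid 0.76 [192, 3, 249, 77] 218.7 35.7 @mid [ 0.5733 -0.2658]
nozzle1_mid 0.7 [215, 261, 235, 302] 224.0 282.6 @mid [ 0.4351 -0.1124]
nozzle1_mid 0.59 [142, 118, 188, 161] 164.0 140.3 @mid [ 0.5563 -0.18  ]
nozzle1_mid 0.38 [0, 2, 58, 52] 26.1 23.0 @mid [ 0.6772 -0.18  ]
cB [250.8 212. ]
cA [220.4  44.4]
nL [148.3 150.1]
nR [294.1 -96.2]
```

View pics/w3.png

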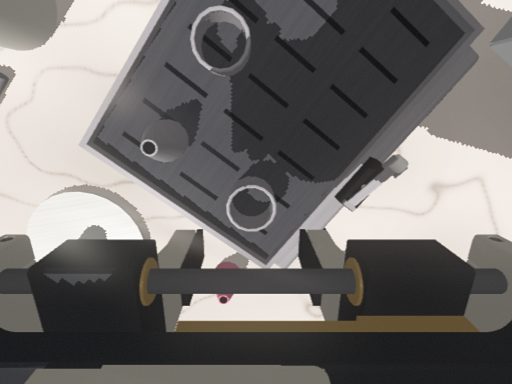

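The wrist view shows cutter B's rim at (251,208), cutter A's at (220,40) and the nozzle tip at (149,148). All are within 4 px of prediction, so I'll grasp cutter B.

Request:
servo_tool([
  {"dx": 0, "dy": 0, "dz": -2, "spin": 0, "grip": 66},
  {"dx": 0, "dy": 0, "dz": -4, "spin": 0, "grip": 66},
  {"dx": 0, "dy": 0, "dz": -6, "spin": 0, "grip": 66},
  {"dx": 0, "dy": 0, "dz": -7.2, "spin": 0, "grip": 66},
  {"dx": 0, "dy": 0, "dz": -7.7, "spin": 0, "grip": 66},
  {"dx": 0, "dy": 0, "dz": -7.7, "spin": 0, "grip": 66},
  {"dx": 0, "dy": 0, "dz": -7.7, "spin": 0, "grip": 66},
  {"dx": 0, "dy": 0, "dz": -7.7, "spin": 0, "grip": 55},
  {"dx": 0, "dy": 0, "dz": -7.7, "spin": 0, "grip": 40},
  {"dx": 0, "dy": 0, "dz": -7.7, "spin": 0, "grip": 30},
], squeeze=15)

```text
time_s: 10.97
tcp_pos: [0.4683, -0.1848, 0.0694]
eef_rot: [-179.9, -0.1, -47.3]
contact_force: [0.3, 0.3, 0.4]
gripper_width: 0.0433
```

Request:
servo_tool([
  {"dx": 0, "dy": 0, "dz": 0, "spin": 0, "grip": 30},
  {"dx": 0, "dy": 0, "dz": 0, "spin": 0, "grip": 30},
  {"dx": 0, "dy": 0, "dz": 0, "spin": 0, "grip": 30},
  {"dx": 0, "dy": 0, "dz": 0, "spin": 0, "grip": 30},
  {"dx": 0, "dy": 0, "dz": 1, "spin": 0, "grip": 30},
  {"dx": 0, "dy": 0, "dz": 3, "spin": 0, "grip": 30},
  {"dx": 0, "dy": 0, "dz": 6, "spin": 0, "grip": 30},
  {"dx": 0, "dy": 0, "dz": 9, "spin": 0, "grip": 30},
  {"dx": 0, "dy": 0, "dz": 11, "spin": 0, "grip": 30},
  {"dx": 0, "dy": 0, "dz": 11, "spin": 0, "grip": 30},
])

```text
time_s: 11.8
tcp_pos: [0.4703, -0.1853, 0.1838]
eef_rot: [-179.7, -0.4, -47.3]
contact_force: [0.7, 0.8, -0.5]
gripper_width: 0.0409
```

```bash
python3 - <<'E'
from h import *
s=r.get_state();print(s)
im=r.capture("top");cv2.imwrite("pics/t2.png",im)
KE=cam("top");K,E=KE;print(E.tolist())
cv2.imwrite("pics/t2c.png",cv2.resize(im[160:320,50:280],None,fx=3.4,fy=3.4,interpolation=cv2.INTER_CUBIC))
E
```

```text
{'time_s': 11.8, 'joints': array([  0.85942262,   6.19669896, -24.30059933,   0.0861141 ,
       -59.05925021,  41.82215557]), 'qd': array([ 0.06205006,  2.22877611, -3.74178522, -1.28746729,  4.41860914,
        0.03493436]), 'joint_torque': array([-1.25122718e-01, -3.62288010e+01,  2.67006862e+01,  6.12124532e+00,
       -9.34244748e-01, -2.74098667e-03]), 'tcp_pos': array([ 0.47030426, -0.18525377,  0.18382804]), 'eef_rot': array([-179.71902853,   -0.35097828,  -47.27529253]), 'contact_force': array([ 0.71217843,  0.77174625, -0.49423124]), 'moment': array([-0.06210139,  0.03336078,  0.0184473 ]), 'gripper_width': 0.04094780848536066}
[[-0.04843486570251513, -0.9786058932431734, 0.19996142001423717, 0.3333751674935383], [-0.9988174451679678, 0.048298945565107804, -0.0055608529411065605, -0.026383767240756105], [-0.004216042280763789, -0.19999429383617323, -0.9797879910574824, 1.13695002030891], [0.0, 0.0, 0.0, 1.0]]
```

View pics/t2c.png

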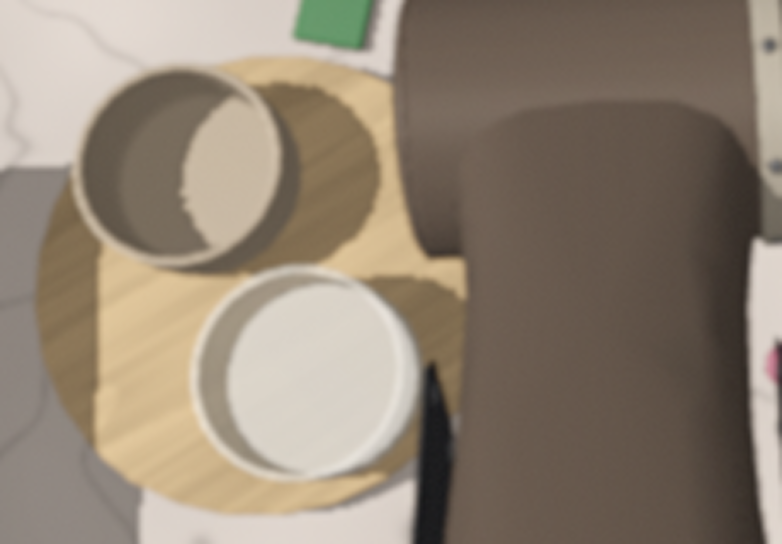

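Cutter B is held, at 40.9 mm opening. The picture shows the crock rim at about (102,209) and the canister rim at about (138,269). Next I'll fit both rims.

```bash
python3 - <<'E'
from h import *
KE=cam("top");t=np.linspace(0,6.28,73)
def ext(c,z=.1):
    P=np.array([proj("top",[c[0]+.066*np.cos(a),c[1]+.066*np.sin(a),z],KE) for a in t]);return np.r_[P.min(0),P.max(0)].round(1)
for c in((.5446,.3065),(.5466,.3034),(.4145,.229),(.4124,.2259)):print(c,ext(c))
print("base can",ext((.4124,.2259),.03))
for u in((102.5,209.1),(138.2,268.5)):print(ray("top",*u,.1,KE))
print("turntable c", ray("top",127.1,243,.03,KE))
E
```

```text
(0.5446, 0.3065) [ 71.8 179.2 133.3 239.5]
(0.5466, 0.3034) [ 73.3 178.2 134.7 238.5]
(0.4145, 0.229) [107.1 236.8 170.  300.1]
(0.4124, 0.2259) [108.5 237.7 171.5 301.1]
base can [118.1 241.6 177.1 301.1]
[0.54430924 0.30661345 0.1       ]
[0.41360569 0.2297252  0.1       ]
turntable c [0.47761038 0.27219257 0.03      ]
```

Request:
servo_tool([
  {"dx": 0, "dy": 3, "dz": 0, "spin": 0, "grip": 30},
  {"dx": 0, "dy": 7, "dz": 0, "spin": 0, "grip": 30},
  {"dx": 0, "dy": 11, "dz": 0, "spin": 0, "grip": 30},
  {"dx": 0, "dy": 15, "dz": 0, "spin": 0, "grip": 30},
  {"dx": 0, "dy": 19, "dz": 0, "spin": 0, "grip": 30},
  {"dx": 0, "dy": 23, "dz": 0, "spin": 0, "grip": 30},
  {"dx": -0.5, "dy": 27, "dz": 0, "spin": 0, "grip": 30},
  {"dx": -1.5, "dy": 30.8, "dz": 0, "spin": 0, "grip": 30},
  {"dx": -3, "dy": 34.5, "dz": 0, "spin": 0, "grip": 30},
  {"dx": -4.5, "dy": 38, "dz": 0, "spin": 0, "grip": 30},
])

```text
time_s: 12.68
tcp_pos: [0.4215, 0.1967, 0.1779]
eef_rot: [179.9, 0.0, -47.3]
contact_force: [0.9, 0.1, -0.9]
gripper_width: 0.0414
```

Request:
servo_tool([
  {"dx": -1.5, "dy": 2.5, "dz": 0, "spin": 0, "grip": 30},
  {"dx": -3, "dy": 5.2, "dz": 0, "spin": 0, "grip": 30},
  {"dx": -3, "dy": 5.2, "dz": -2, "spin": 0, "grip": 30},
  {"dx": -3, "dy": 5.2, "dz": -4, "spin": 0, "grip": 30},
  {"dx": -3, "dy": 5.2, "dz": -4, "spin": 0, "grip": 30},
  {"dx": -3, "dy": 5.2, "dz": -4, "spin": 0, "grip": 30},
  {"dx": -3, "dy": 5.2, "dz": -4, "spin": 0, "grip": 30},
  {"dx": -3, "dy": 5.2, "dz": -4, "spin": 0, "grip": 30},
  {"dx": -3, "dy": 5.2, "dz": -4, "spin": 0, "grip": 30},
  {"dx": -3, "dy": 5.2, "dz": -4, "spin": 0, "grip": 30},
])

```text
time_s: 13.52
tcp_pos: [0.3932, 0.2473, 0.1393]
eef_rot: [-179.9, 0.0, -47.4]
contact_force: [-0.5, -0.5, -0.5]
gripper_width: 0.0407
```

```bash
python3 look.py w4; python3 - <<'E'
from h import *
KE=cam("wrist");im=cv2.imread("pics/w4.png");t=np.linspace(0,6.28,60)
for c,z,col in(((.412,.230),.1,(0,0,255)),((.546,.308),.1,(255,0,0))):
    P=np.array([proj("wrist",[c[0]+.066*np.cos(a),c[1]+.066*np.sin(a),z],KE) for a in t]);cv2.polylines(im,[P.round().astype(np.int32)],True,col,1)
cv2.imwrite("pics/w4o.png",im)
E
```

```text
13.5167 [0.3932 0.2473 0.1393] [-179.9    0.   -47.4] [-0.5 -0.5 -0.5] 0.0407
cutter1_mid 0.18 [24, 3, 38, 6] 31.8 1.9 @mid [0.6057 0.2385]
cB [ 840.3 -633. ]
cA [ 1061.1 -1493. ]
nL [  871.5 -1215.2]
nR [ 2393.9 -3954.6]
```

View pics/w4o.png

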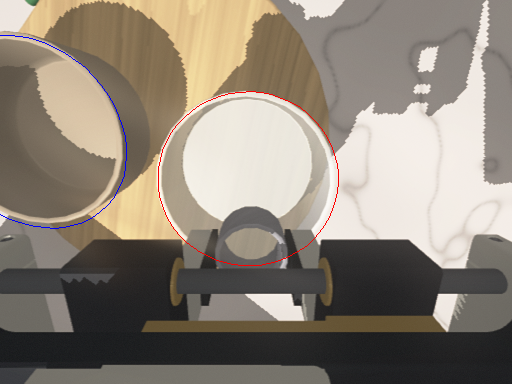

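The overlay shows the canister and crock rims lying on the predicted circles, so I'm lowering the cutter.

Request:
servo_tool([
  {"dx": 0.2, "dy": 0, "dz": -1, "spin": 0, "grip": 30},
  {"dx": 0.2, "dy": 0, "dz": -3, "spin": 0, "grip": 30},
  {"dx": 0.2, "dy": 0, "dz": -5, "spin": 0, "grip": 30},
  {"dx": 0.2, "dy": 0, "dz": -7, "spin": 0, "grip": 30},
  {"dx": 0.2, "dy": 0, "dz": -8.2, "spin": 0, "grip": 30},
  {"dx": 0.2, "dy": 0, "dz": -8.8, "spin": 0, "grip": 30},
  {"dx": 0.2, "dy": 0, "dz": -9.1, "spin": 0, "grip": 30},
  {"dx": 0.2, "dy": 0, "dz": -9.2, "spin": 0, "grip": 30},
  {"dx": 0.2, "dy": 0, "dz": -9.3, "spin": 0, "grip": 30},
  {"dx": 0.2, "dy": 0, "dz": -9.3, "spin": 0, "grip": 30},
])

```text
time_s: 14.5
tcp_pos: [0.3951, 0.2476, 0.046]
eef_rot: [-179.9, 0.0, -47.3]
contact_force: [-0.0, 0.2, -0.7]
gripper_width: 0.041
```

Request:
servo_tool([
  {"dx": 0, "dy": 0, "dz": -0.05, "spin": 0, "grip": 30},
  {"dx": 0, "dy": 0, "dz": -0.1, "spin": 0, "grip": 30},
  {"dx": 0, "dy": 0, "dz": -0.14, "spin": 0, "grip": 30},
  {"dx": 0, "dy": 0, "dz": -0.14, "spin": 0, "grip": 30},
  {"dx": 0, "dy": 0, "dz": -0.14, "spin": 0, "grip": 30},
  {"dx": 0, "dy": 0, "dz": -0.14, "spin": 0, "grip": 50},
  {"dx": 0, "dy": 0, "dz": -0.14, "spin": 0, "grip": 56},
  {"dx": 0, "dy": 0, "dz": -0.14, "spin": 0, "grip": 56},
  {"dx": 0, "dy": 0, "dz": -0.14, "spin": 0, "grip": 56},
  {"dx": 0, "dy": 0, "dz": -0.14, "spin": 0, "grip": 56},
])

```text
time_s: 15.33
tcp_pos: [0.3949, 0.2473, 0.0442]
eef_rot: [-180.0, 0.0, -47.3]
contact_force: [-0.1, 0.2, 0.7]
gripper_width: 0.0488
```

Request:
servo_tool([
  {"dx": 0, "dy": 0, "dz": 1, "spin": 0, "grip": 56},
  {"dx": 0, "dy": 0, "dz": 4, "spin": 0, "grip": 56},
  {"dx": 0, "dy": 0, "dz": 8, "spin": 0, "grip": 56},
  {"dx": 0, "dy": 0, "dz": 12, "spin": 0, "grip": 56},
  {"dx": 3, "dy": -2.5, "dz": 13, "spin": 0, "grip": 68},
  {"dx": 6, "dy": -5.3, "dz": 13, "spin": 0, "grip": 68},
  {"dx": 7.5, "dy": -9.1, "dz": 13, "spin": 0, "grip": 68},
  {"dx": 8.5, "dy": -13.1, "dz": 13, "spin": 0, "grip": 68},
  {"dx": 9.5, "dy": -17.1, "dz": 13, "spin": 0, "grip": 68},
  {"dx": 10.5, "dy": -21.1, "dz": 13, "spin": 0, "grip": 68},
])

```text
time_s: 16.17
tcp_pos: [0.4999, 0.0344, 0.1742]
eef_rot: [-180.0, 0.0, -47.3]
contact_force: [1.4, 0.2, -0.7]
gripper_width: 0.0593
```

```bash
python3 look.py w5; python3 - <<'E'
from h import *
im=r.capture("top");im2=r.capture("side")
for n in("top","side"):
    for d in r.cut_out("cutter1_mid",n):
        e=d["extent"];print(n,round(d["p"],2),e)
K=cam("top");S=cam("side")
print("exp can cutter top",proj("top",[.395,.2475,.063],K),"side",proj("side",[.395,.2475,.049],S),"cA",proj("top",[.566,-.2614,.088],K),proj("side",[.566,-.2614,.074],S))
o=np.hstack([cv2.resize(im[160:320,50:210],(400,400)),cv2.resize(im2[100:240,110:250],(400,400))]);cv2.imwrite("pics/v5.png",o)
E
```

```text
16.1667 [0.4999 0.0344 0.1742] [-180.     0.   -47.3] [ 1.4  0.2 -0.7] 0.0593
nozzle1_mid 0.84 [463, 144, 512, 173] 488.5 157.8 @mid [ 0.3657 -0.1396]
nozzle1_mid 0.68 [356, 147, 396, 172] 373.9 160.8 @mid [ 0.4404 -0.067 ]
cB [473.7  30.3]
cA [ 488.7 -190.1]
nL [409.8 -75.5]
nR [ 650.1 -415. ]
top 0.7 [352.4, 181.1, 375.3, 200.9]
side 0.78 [332.4, 238.9, 351.8, 266.5]
exp can cutter top [134.19695597 278.67706738] side [158.29100764 164.97144705] cA [364.00341536 187.82752485] [338.24746561 252.14843843]
```

View pics/v5.png

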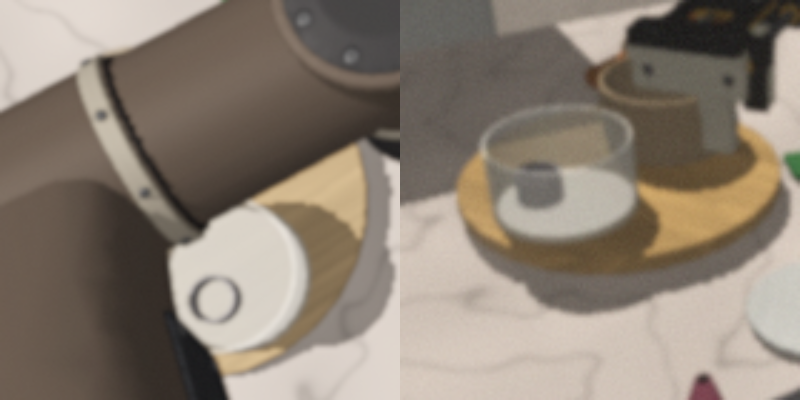

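Cutter B stands inside the canister. Next is cutter A.

Request:
servo_tool([
  {"dx": 0.7, "dy": -3.5, "dz": 0, "spin": 0, "grip": 68},
  {"dx": 1.5, "dy": -7.5, "dz": 0, "spin": 0, "grip": 68},
  {"dx": 2.4, "dy": -11.5, "dz": 0, "spin": 0, "grip": 68},
  {"dx": 3.3, "dy": -15.5, "dz": 0, "spin": 0, "grip": 68},
  {"dx": 4.2, "dy": -19.5, "dz": 0, "spin": 0, "grip": 68},
  {"dx": 5.1, "dy": -23.5, "dz": 0, "spin": 0, "grip": 68},
  {"dx": 6, "dy": -27.4, "dz": 0, "spin": 0, "grip": 68},
  {"dx": 6.7, "dy": -29.7, "dz": -2, "spin": 0, "grip": 68},
  {"dx": 6.7, "dy": -29.7, "dz": -3.2, "spin": 0, "grip": 68},
  {"dx": 6.7, "dy": -29.7, "dz": -3.2, "spin": 0, "grip": 68},
])

```text
time_s: 17.35
tcp_pos: [0.5657, -0.2602, 0.1387]
eef_rot: [179.8, 0.3, -47.4]
contact_force: [-0.7, 0.7, -0.7]
gripper_width: 0.0595
```

```bash
python3 look.py w6
```

```text
17.35 [ 0.5657 -0.2602  0.1387] [179.8   0.3 -47.4] [-0.7  0.7 -0.7] 0.0595
cutter1_mid 0.96 [226, 173, 277, 234] 250.5 205.3 @mid [ 0.5669 -0.2614]
nozzle1_mid 0.79 [189, 253, 215, 308] 204.0 274.0 @mid [ 0.5545 -0.1861]
cB [273.4 334.9]
cA [251.4 211.6]
nL [189.  302.6]
nR [319.9 131.9]
```

Request:
servo_tool([
  {"dx": 0, "dy": 0, "dz": -2, "spin": 0, "grip": 66},
  {"dx": 0, "dy": 0, "dz": -4, "spin": 0, "grip": 66},
  {"dx": 0, "dy": 0, "dz": -6, "spin": 0, "grip": 66},
  {"dx": 0, "dy": 0, "dz": -6.7, "spin": 0, "grip": 66},
  {"dx": 0, "dy": 0, "dz": -7.1, "spin": 0, "grip": 66},
  {"dx": 0, "dy": 0, "dz": -7.1, "spin": 0, "grip": 66},
  {"dx": 0, "dy": 0, "dz": -7.1, "spin": 0, "grip": 66},
  {"dx": 0, "dy": 0, "dz": -7.1, "spin": 0, "grip": 55},
  {"dx": 0, "dy": 0, "dz": -7.1, "spin": 0, "grip": 40},
  {"dx": 0, "dy": 0, "dz": -7.1, "spin": 0, "grip": 30},
], squeeze=15)

```text
time_s: 18.33
tcp_pos: [0.5673, -0.2609, 0.072]
eef_rot: [-180.0, -0.1, -47.3]
contact_force: [0.8, -0.7, 0.5]
gripper_width: 0.043
```

Request:
servo_tool([
  {"dx": 0, "dy": 0, "dz": 0, "spin": 0, "grip": 30},
  {"dx": 0, "dy": 0, "dz": 0, "spin": 0, "grip": 30},
  {"dx": 0, "dy": 0, "dz": 0, "spin": 0, "grip": 30},
  {"dx": 0, "dy": 0, "dz": 0, "spin": 0, "grip": 30},
  {"dx": 0, "dy": 0, "dz": 1, "spin": 0, "grip": 30},
  {"dx": 0, "dy": 0, "dz": 3, "spin": 0, "grip": 30},
  {"dx": 0, "dy": 0, "dz": 6, "spin": 0, "grip": 30},
  {"dx": 0, "dy": 0, "dz": 9, "spin": 0, "grip": 30},
  {"dx": 0, "dy": 0, "dz": 11, "spin": 0, "grip": 30},
  {"dx": 0, "dy": 0, "dz": 11, "spin": 0, "grip": 30},
])

```text
time_s: 19.17
tcp_pos: [0.5693, -0.2617, 0.1871]
eef_rot: [-179.8, -0.4, -47.3]
contact_force: [0.5, 0.2, -0.0]
gripper_width: 0.0407
```

Request:
servo_tool([
  {"dx": -1, "dy": 3, "dz": 0, "spin": 0, "grip": 30},
  {"dx": -2, "dy": 6.8, "dz": 0, "spin": 0, "grip": 30},
  {"dx": -3, "dy": 10.6, "dz": 0, "spin": 0, "grip": 30},
  {"dx": -4, "dy": 14.4, "dz": 0, "spin": 0, "grip": 30},
  {"dx": -5, "dy": 18.2, "dz": 0, "spin": 0, "grip": 30},
  {"dx": -6, "dy": 22, "dz": 0, "spin": 0, "grip": 30},
  {"dx": -7, "dy": 25.8, "dz": 0, "spin": 0, "grip": 30},
  {"dx": -8, "dy": 29.6, "dz": 0, "spin": 0, "grip": 30},
  {"dx": -9, "dy": 33.4, "dz": 0, "spin": 0, "grip": 30},
  {"dx": -10, "dy": 37.2, "dz": 0, "spin": 0, "grip": 30},
])

```text
time_s: 20.0
tcp_pos: [0.4658, 0.1127, 0.1815]
eef_rot: [-180.0, 0.0, -47.3]
contact_force: [1.1, 0.6, 0.3]
gripper_width: 0.0408
```

Request:
servo_tool([
  {"dx": -1.2, "dy": 3.5, "dz": 0, "spin": 0, "grip": 30},
  {"dx": -2.5, "dy": 7, "dz": 0, "spin": 0, "grip": 30},
  {"dx": -4, "dy": 10.2, "dz": 0, "spin": 0, "grip": 30},
  {"dx": -4, "dy": 10.2, "dz": -2, "spin": 0, "grip": 30},
  {"dx": -4, "dy": 10.2, "dz": -4, "spin": 0, "grip": 30},
  {"dx": -4, "dy": 10.2, "dz": -4, "spin": 0, "grip": 30},
  {"dx": -4, "dy": 10.2, "dz": -4, "spin": 0, "grip": 30},
  {"dx": -4, "dy": 10.2, "dz": -4, "spin": 0, "grip": 30},
  {"dx": -4, "dy": 10.2, "dz": -4, "spin": 0, "grip": 30},
  {"dx": -4, "dy": 10.2, "dz": -4, "spin": 0, "grip": 30},
])

```text
time_s: 20.83
tcp_pos: [0.4275, 0.2132, 0.1422]
eef_rot: [-179.9, 0.0, -47.4]
contact_force: [-0.2, 0.3, -0.8]
gripper_width: 0.0409
```

```bash
python3 - <<'E'
from h import *
s=r.get_state();print(s["tcp_pos"].round(4));KE=cam("wrist");im=r.capture("wrist");t=np.linspace(0,6.28,60)
for c,z,R in(((.412,.230),.1,.066),((.395,.2475),.063,.021)):
    P=np.array([proj("wrist",[c[0]+R*np.cos(a),c[1]+R*np.sin(a),z],KE) for a in t]);cv2.polylines(im,[P.round().astype(np.int32)],True,(0,0,255),1)
cv2.imwrite("pics/w7.png",im)
E
```

```text
[0.4275 0.2132 0.1422]
```

View pics/w7.png

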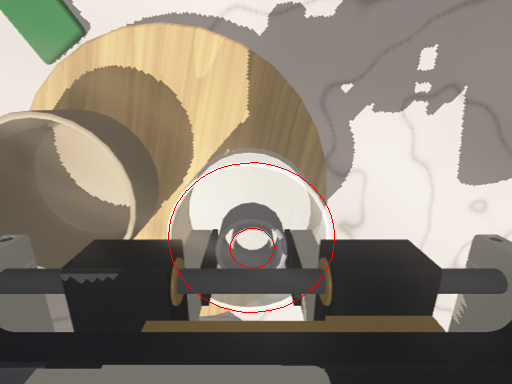

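```bash
python3 - <<'E'
from h import *
s=r.get_state();print(s["tcp_pos"].round(4));KE=cam("wrist");im=r.capture("wrist");t=np.linspace(0,6.28,120)
def P(c,z,R=.066):return np.array([proj("wrist",[c[0]+R*np.cos(a),c[1]+R*np.sin(a),z],KE) for a in t])
for nm,c,z in(("crock",(.546,.308),.1),("can",(.412,.230),.1),("canbase",(.412,.23),.03)):
    p=P(c,z);print(nm,p.min(0).round(),p.max(0).round(),p[p[:,0].argmax()].round(),p[p[:,1].argmin()].round())
big=cv2.resize(im[90:330,130:370],None,fx=2.5,fy=2.5,interpolation=cv2.INTER_CUBIC)
cv2.imwrite("pics/w8.png",big)
E
```

```text
[0.4274 0.2132 0.142 ]
crock [-38. 115.] [140. 279.] [140. 216.] [ 34. 115.]
can [168. 162.] [334. 312.] [334. 238.] [253. 162.]
canbase [187. 148.] [315. 267.] [315. 207.] [252. 148.]
```

View pics/w8.png

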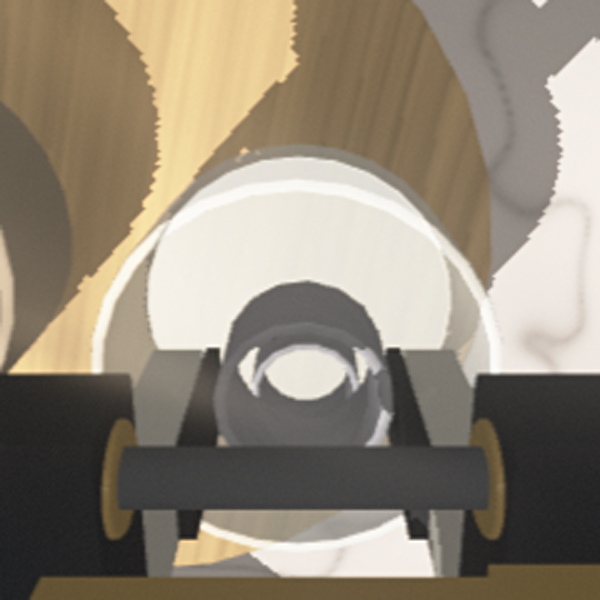

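The rim top at crop y=180 (full-image row 162) matches prediction. The outline above it is just the base seen through the clear wall. Lowering the second cutter.

Request:
servo_tool([
  {"dx": 0.1, "dy": -0.1, "dz": -1, "spin": 0, "grip": 30},
  {"dx": 0.1, "dy": -0.1, "dz": -3, "spin": 0, "grip": 30},
  {"dx": 0.1, "dy": -0.1, "dz": -5, "spin": 0, "grip": 30},
  {"dx": 0.1, "dy": -0.1, "dz": -7, "spin": 0, "grip": 30},
  {"dx": 0.1, "dy": -0.1, "dz": -8.2, "spin": 0, "grip": 30},
  {"dx": 0.1, "dy": -0.1, "dz": -8.8, "spin": 0, "grip": 30},
  {"dx": 0.1, "dy": -0.1, "dz": -9.1, "spin": 0, "grip": 30},
  {"dx": 0.1, "dy": -0.1, "dz": -9.2, "spin": 0, "grip": 30},
  {"dx": 0.1, "dy": -0.1, "dz": -9.3, "spin": 0, "grip": 30},
  {"dx": 0.1, "dy": -0.1, "dz": -9.3, "spin": 0, "grip": 30},
])

```text
time_s: 21.77
tcp_pos: [0.4282, 0.2126, 0.0487]
eef_rot: [-179.9, 0.0, -47.3]
contact_force: [-0.1, 1.0, -0.8]
gripper_width: 0.0407
```

Request:
servo_tool([
  {"dx": 0, "dy": 0, "dz": -0.05, "spin": 0, "grip": 30},
  {"dx": 0, "dy": 0, "dz": -0.1, "spin": 0, "grip": 30},
  {"dx": 0, "dy": 0, "dz": -0.15, "spin": 0, "grip": 30},
  {"dx": 0, "dy": 0, "dz": -0.2, "spin": 0, "grip": 30},
  {"dx": 0, "dy": 0, "dz": -0.2, "spin": 0, "grip": 30},
  {"dx": 0, "dy": 0, "dz": -0.2, "spin": 0, "grip": 30},
  {"dx": 0, "dy": 0, "dz": -0.2, "spin": 0, "grip": 30},
  {"dx": 0, "dy": 0, "dz": -0.2, "spin": 0, "grip": 30},
  {"dx": 0, "dy": 0, "dz": -0.2, "spin": 0, "grip": 30},
  {"dx": 0, "dy": 0, "dz": -0.2, "spin": 0, "grip": 30},
])

```text
time_s: 22.6
tcp_pos: [0.4281, 0.2124, 0.0469]
eef_rot: [-180.0, -0.0, -47.3]
contact_force: [-1.9, -1.0, 6.8]
gripper_width: 0.0407
```

Request:
servo_tool([
  {"dx": 0, "dy": 0, "dz": 0, "spin": 0, "grip": 50},
  {"dx": 0, "dy": 0, "dz": 0, "spin": 0, "grip": 56},
  {"dx": 0, "dy": 0, "dz": 0, "spin": 0, "grip": 56},
  {"dx": 0, "dy": 0, "dz": 0, "spin": 0, "grip": 56},
  {"dx": 0, "dy": 0, "dz": 1, "spin": 0, "grip": 56},
  {"dx": 0, "dy": 0, "dz": 4, "spin": 0, "grip": 56},
  {"dx": 0, "dy": 0, "dz": 8, "spin": 0, "grip": 56},
  {"dx": 0, "dy": 0, "dz": 12, "spin": 0, "grip": 56},
  {"dx": 1.2, "dy": -3.5, "dz": 12.5, "spin": 0, "grip": 60},
  {"dx": 2.4, "dy": -7.2, "dz": 12.5, "spin": 0, "grip": 60},
])

```text
time_s: 23.43
tcp_pos: [0.4536, 0.142, 0.1747]
eef_rot: [-179.6, -0.0, -47.1]
contact_force: [0.7, 0.6, -1.1]
gripper_width: 0.052
```

Request:
servo_tool([
  {"dx": 1.2, "dy": -3.7, "dz": 0, "spin": 0, "grip": 60},
  {"dx": 2.4, "dy": -7.4, "dz": 0, "spin": 0, "grip": 60},
  {"dx": 3.6, "dy": -11.1, "dz": 0, "spin": 0, "grip": 60},
  {"dx": 4.8, "dy": -14.8, "dz": 0, "spin": 0, "grip": 60},
  {"dx": 6, "dy": -18.5, "dz": 0, "spin": 0, "grip": 60},
  {"dx": 7.2, "dy": -22.2, "dz": 0, "spin": 0, "grip": 60},
  {"dx": 8.5, "dy": -25.9, "dz": 0, "spin": 0, "grip": 60},
  {"dx": 9.9, "dy": -29.6, "dz": 0, "spin": 0, "grip": 60},
  {"dx": 10.3, "dy": -31.6, "dz": 0, "spin": 0, "grip": 60},
  {"dx": 10.3, "dy": -31.6, "dz": 0, "spin": 0, "grip": 60},
])

```text
time_s: 24.27
tcp_pos: [0.5552, -0.1795, 0.1702]
eef_rot: [179.9, 0.0, -47.5]
contact_force: [-0.3, 0.2, 0.5]
gripper_width: 0.0526
```

```bash
python3 look.py w9; python3 - <<'E'
from h import *
s=r.get_state();KE=cam("wrist");print(s["tcp_pos"])
for z in(.06,.08,.11):print(proj("wrist",[.5559,-.1762,z],KE))
E
```

```text
24.2667 [ 0.5552 -0.1795  0.1702] [179.9   0.  -47.5] [-0.3  0.2  0.5] 0.0526
nozzle1_mid 0.9 [263, 293, 294, 319] 278.8 305.8 @mid [ 0.4504 -0.1095]
nozzle1_mid 0.58 [229, 175, 264, 214] 247.7 194.8 @mid [ 0.5591 -0.1796]
cB [321.  255.3]
cA [307.2 123.8]
nL [247.5 211.2]
nR [383.7  29.3]
[ 0.5544015  -0.17591779  0.17065057]
[249.90927112 189.91128605]
[249.86054328 196.15726459]
[249.77253434 207.43833039]
```

Request:
servo_tool([
  {"dx": 0.2, "dy": -0.1, "dz": -2, "spin": 0, "grip": 61},
  {"dx": 0.2, "dy": -0.1, "dz": -4.5, "spin": 0, "grip": 61},
  {"dx": 0.2, "dy": -0.1, "dz": -7, "spin": 0, "grip": 61},
  {"dx": 0.2, "dy": -0.1, "dz": -9, "spin": 0, "grip": 61},
  {"dx": 0.2, "dy": -0.1, "dz": -10, "spin": 0, "grip": 61},
  {"dx": 0.2, "dy": -0.1, "dz": -10.5, "spin": 0, "grip": 61},
  {"dx": 0.2, "dy": -0.1, "dz": -10.6, "spin": 0, "grip": 61},
  {"dx": 0.2, "dy": -0.1, "dz": -10.6, "spin": 0, "grip": 61},
  {"dx": 0.2, "dy": -0.1, "dz": -10.6, "spin": 0, "grip": 50},
  {"dx": 0.2, "dy": -0.1, "dz": -10.6, "spin": 0, "grip": 40},
], squeeze=12)

```text
time_s: 25.25
tcp_pos: [0.5577, -0.1768, 0.0664]
eef_rot: [-179.9, -0.1, -47.3]
contact_force: [0.1, -0.2, -0.2]
gripper_width: 0.0454
```

Request:
servo_tool([
  {"dx": 0, "dy": 0, "dz": 0, "spin": 0, "grip": 30},
  {"dx": 0, "dy": 0, "dz": 0, "spin": 0, "grip": 25},
  {"dx": 0, "dy": 0, "dz": 0, "spin": 0, "grip": 25},
  {"dx": 0, "dy": 0, "dz": 0, "spin": 0, "grip": 25},
  {"dx": 0, "dy": 0, "dz": 0, "spin": 0, "grip": 25},
  {"dx": 0, "dy": 0, "dz": 0.2, "spin": 0, "grip": 25},
  {"dx": 0, "dy": 0, "dz": 0.5, "spin": 0, "grip": 25},
  {"dx": 0, "dy": 0, "dz": 1, "spin": 0, "grip": 25},
  {"dx": 0, "dy": 0, "dz": 1.5, "spin": 0, "grip": 25},
  {"dx": 0, "dy": 0, "dz": 2, "spin": 0, "grip": 25},
])

```text
time_s: 26.08
tcp_pos: [0.5568, -0.1769, 0.0857]
eef_rot: [180.0, -0.0, -47.3]
contact_force: [-0.3, -0.3, 0.1]
gripper_width: 0.033
```

Request:
servo_tool([
  {"dx": 0, "dy": 0, "dz": 3, "spin": 0, "grip": 25},
  {"dx": 0, "dy": 1.5, "dz": 6.5, "spin": 0, "grip": 25},
  {"dx": 0, "dy": 4, "dz": 9.5, "spin": 0, "grip": 25},
  {"dx": 0, "dy": 7.8, "dz": 10.5, "spin": 0, "grip": 25},
  {"dx": 0, "dy": 11.8, "dz": 10.5, "spin": 0, "grip": 25},
  {"dx": 0, "dy": 15.8, "dz": 10.5, "spin": 0, "grip": 25},
  {"dx": 0, "dy": 19.8, "dz": 10.5, "spin": 0, "grip": 25},
  {"dx": 0, "dy": 23.8, "dz": 10.5, "spin": 0, "grip": 25},
  {"dx": 0, "dy": 27.8, "dz": 10.5, "spin": 0, "grip": 25},
  {"dx": 0, "dy": 31.8, "dz": 10.5, "spin": 0, "grip": 25},
])

```text
time_s: 26.92
tcp_pos: [0.5564, 0.1432, 0.1909]
eef_rot: [-180.0, -0.0, -47.3]
contact_force: [1.7, 0.1, -0.3]
gripper_width: 0.0331
```

Request:
servo_tool([
  {"dx": -0.6, "dy": 3.8, "dz": 0, "spin": 0, "grip": 25},
  {"dx": -1.2, "dy": 7.6, "dz": 0, "spin": 0, "grip": 25},
  {"dx": -1.8, "dy": 11.4, "dz": 0, "spin": 0, "grip": 25},
  {"dx": -2.4, "dy": 15.2, "dz": 0, "spin": 0, "grip": 25},
  {"dx": -2.7, "dy": 18.5, "dz": 0, "spin": 0, "grip": 25},
  {"dx": -2.7, "dy": 18.5, "dz": -2, "spin": 0, "grip": 25},
  {"dx": -2.7, "dy": 18.5, "dz": -5, "spin": 0, "grip": 25},
  {"dx": -2.7, "dy": 18.5, "dz": -6, "spin": 0, "grip": 25},
  {"dx": -2.7, "dy": 18.5, "dz": -6, "spin": 0, "grip": 25},
  {"dx": -2.7, "dy": 18.5, "dz": -6, "spin": 0, "grip": 25},
])

```text
time_s: 27.75
tcp_pos: [0.5301, 0.3258, 0.1306]
eef_rot: [180.0, -0.0, -47.3]
contact_force: [0.4, -0.1, 0.5]
gripper_width: 0.0334
```

```bash
python3 - <<'E'
from h import *
s=r.get_state();print(s["tcp_pos"].round(4),s["gripper_width"],s["contact_force"].round(1));KE=cam("wrist");im=r.capture("wrist");t=np.linspace(0,6.28,60)
for c,z,R in(((.546,.308),.1,.066),((.412,.230),.1,.066)):
    P=np.array([proj("wrist",[c[0]+R*np.cos(a),c[1]+R*np.sin(a),z],KE) for a in t]);cv2.polylines(im,[P.round().astype(np.int32)],True,(0,0,255),1)
cv2.imwrite("pics/w10.png",im)
E
```

```text
[0.5301 0.3258 0.1306] 0.03338652426069379 [ 0.4 -0.1  0.5]
```

View pics/w10.png

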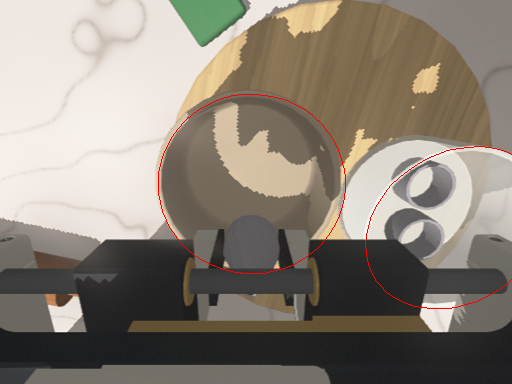

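Both rims match the prediction, both cutters stand in the canister, and the nozzle is upright in the grip.

Request:
servo_tool([
  {"dx": 0, "dy": 0, "dz": -2, "spin": 0, "grip": 25},
  {"dx": 0, "dy": 0, "dz": -4, "spin": 0, "grip": 25},
  {"dx": 0, "dy": 0, "dz": -6, "spin": 0, "grip": 25},
  {"dx": 0, "dy": 0, "dz": -7.5, "spin": 0, "grip": 25},
  {"dx": 0, "dy": 0, "dz": -8.3, "spin": 0, "grip": 25},
  {"dx": 0, "dy": 0, "dz": -8.6, "spin": 0, "grip": 25},
  {"dx": 0, "dy": 0, "dz": -8.75, "spin": 0, "grip": 25},
  {"dx": 0, "dy": 0, "dz": -8.8, "spin": 0, "grip": 25},
  {"dx": 0, "dy": 0, "dz": -8.85, "spin": 0, "grip": 25},
  {"dx": 0, "dy": 0, "dz": -8.85, "spin": 0, "grip": 25},
])

```text
time_s: 28.63
tcp_pos: [0.5303, 0.3266, 0.0426]
eef_rot: [-179.9, 0.0, -47.3]
contact_force: [-0.6, -0.2, -0.9]
gripper_width: 0.0332
```

Request:
servo_tool([
  {"dx": 0, "dy": 0, "dz": -0.05, "spin": 0, "grip": 25},
  {"dx": 0, "dy": 0, "dz": -0.1, "spin": 0, "grip": 25},
  {"dx": 0, "dy": 0, "dz": -0.1, "spin": 0, "grip": 25},
  {"dx": 0, "dy": 0, "dz": -0.1, "spin": 0, "grip": 25},
  {"dx": 0, "dy": 0, "dz": -0.1, "spin": 0, "grip": 35},
  {"dx": 0, "dy": 0, "dz": -0.1, "spin": 0, "grip": 45},
  {"dx": 0, "dy": 0, "dz": -0.1, "spin": 0, "grip": 48},
  {"dx": 0, "dy": 0, "dz": -0.1, "spin": 0, "grip": 48},
  {"dx": 0, "dy": 0, "dz": -0.1, "spin": 0, "grip": 48},
  {"dx": 0, "dy": 0, "dz": -0.1, "spin": 0, "grip": 48},
])

```text
time_s: 29.47
tcp_pos: [0.5298, 0.3262, 0.0405]
eef_rot: [180.0, -0.0, -47.3]
contact_force: [0.0, 0.5, 0.1]
gripper_width: 0.0419
```

Request:
servo_tool([
  {"dx": 0, "dy": 0, "dz": 1, "spin": 0, "grip": 48},
  {"dx": 0, "dy": 0, "dz": 3.5, "spin": 0, "grip": 48},
  {"dx": 0, "dy": 0, "dz": 7, "spin": 0, "grip": 48},
  {"dx": 0, "dy": 0, "dz": 11, "spin": 0, "grip": 48},
  {"dx": 0, "dy": -1, "dz": 14, "spin": 0, "grip": 60},
  {"dx": 0, "dy": -4.5, "dz": 14, "spin": 0, "grip": 61},
  {"dx": 0, "dy": -8.5, "dz": 14, "spin": 0, "grip": 61},
  {"dx": 0, "dy": -12.5, "dz": 14, "spin": 0, "grip": 61},
  {"dx": 0, "dy": -16.5, "dz": 14, "spin": 0, "grip": 61},
  {"dx": 0, "dy": -20.5, "dz": 14, "spin": 0, "grip": 61},
])

```text
time_s: 30.3
tcp_pos: [0.5294, 0.1195, 0.1817]
eef_rot: [-179.9, -0.0, -47.3]
contact_force: [0.7, 0.3, -0.2]
gripper_width: 0.0534
```

Request:
servo_tool([
  {"dx": 0.5, "dy": -4, "dz": 0, "spin": 0, "grip": 61},
  {"dx": 1, "dy": -8, "dz": 0, "spin": 0, "grip": 61},
  {"dx": 1.5, "dy": -12, "dz": 0, "spin": 0, "grip": 61},
  {"dx": 2, "dy": -16, "dz": 0, "spin": 0, "grip": 61},
  {"dx": 2.5, "dy": -20, "dz": 0, "spin": 0, "grip": 61},
  {"dx": 3, "dy": -24, "dz": 0, "spin": 0, "grip": 61},
  {"dx": 3.5, "dy": -28, "dz": 0, "spin": 0, "grip": 61},
  {"dx": 4, "dy": -32, "dz": 0, "spin": 0, "grip": 61},
  {"dx": 4.5, "dy": -36, "dz": 0, "spin": 0, "grip": 61},
  {"dx": 4.8, "dy": -39, "dz": 0, "spin": 0, "grip": 61},
])

```text
time_s: 31.13
tcp_pos: [0.5777, -0.2718, 0.1814]
eef_rot: [180.0, -0.0, -47.4]
contact_force: [0.5, -0.4, -1.2]
gripper_width: 0.0536
```

Request:
servo_tool([
  {"dx": 0, "dy": -3, "dz": 0, "spin": 0.06, "grip": 57},
  {"dx": 0, "dy": -6.8, "dz": 0, "spin": 0.12, "grip": 57},
  {"dx": 0, "dy": -6.8, "dz": -1.2, "spin": 0.12, "grip": 57},
  {"dx": 0, "dy": -6.8, "dz": -1.2, "spin": 0.12, "grip": 57},
  {"dx": 0, "dy": -6.8, "dz": -1.2, "spin": 0.12, "grip": 57},
  {"dx": 0, "dy": -6.8, "dz": -1.2, "spin": 0.12, "grip": 57},
  {"dx": 0, "dy": -6.8, "dz": -1.2, "spin": 0.12, "grip": 57},
  {"dx": 0, "dy": -6.8, "dz": -1.2, "spin": 0.12, "grip": 57},
  {"dx": 0, "dy": -6.8, "dz": -1.2, "spin": 0.12, "grip": 57},
  {"dx": 0, "dy": -6.8, "dz": -1.2, "spin": 0.12, "grip": 57},
])

```text
time_s: 31.97
tcp_pos: [0.5782, -0.3362, 0.1692]
eef_rot: [-180.0, -0.0, -40.4]
contact_force: [0.7, 0.2, -0.1]
gripper_width: 0.0501
```

```bash
python3 look.py w11; python3 - <<'E'
from h import *
r.capture("top")
for d in r.cut_out("nozzle1_mid","top")+r.cut_out("cutter1_mid","top"): print(round(d["p"],2),d["extent"])
E
```

```text
31.9667 [ 0.5782 -0.3362  0.1692] [-180.    -0.   -40.4] [ 0.7  0.2 -0.1] 0.0501
cB [211.5 357.6]
cA [200.2 257. ]
nL [139.4 326.7]
nR [254.7 208.2]
0.65 [91.0, 212.9, 108.2, 231.2]
0.63 [293.9, 107.1, 305.2, 135.8]
0.23 [386.1, 158.5, 432.2, 266.7]
0.62 [142.3, 252.8, 161.4, 272.9]
0.41 [121.3, 269.9, 149.8, 289.1]
```

View pics/w11.png

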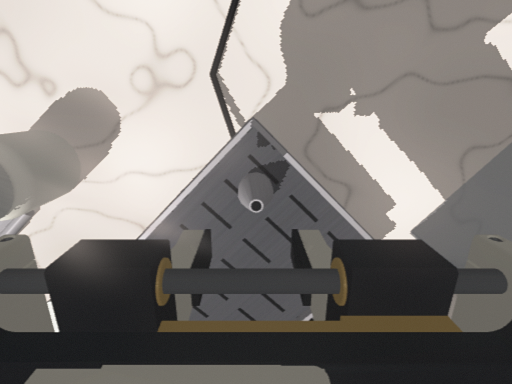

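The nozzle tip is at (256,206), where predicted. Grasping it.

Request:
servo_tool([
  {"dx": -0.15, "dy": -0.3, "dz": -2, "spin": 0, "grip": 57},
  {"dx": -0.15, "dy": -0.3, "dz": -4.5, "spin": 0, "grip": 57},
  {"dx": -0.15, "dy": -0.3, "dz": -7, "spin": 0, "grip": 57},
  {"dx": -0.15, "dy": -0.3, "dz": -9, "spin": 0, "grip": 57},
  {"dx": -0.15, "dy": -0.3, "dz": -9.9, "spin": 0, "grip": 57},
  {"dx": -0.15, "dy": -0.3, "dz": -10.2, "spin": 0, "grip": 57},
  {"dx": -0.15, "dy": -0.3, "dz": -10.3, "spin": 0, "grip": 57},
  {"dx": -0.15, "dy": -0.3, "dz": -10.3, "spin": 0, "grip": 57},
  {"dx": -0.15, "dy": -0.3, "dz": -10.3, "spin": 0, "grip": 50},
  {"dx": -0.15, "dy": -0.3, "dz": -10.3, "spin": 0, "grip": 40},
], squeeze=12)

```text
time_s: 33.1
tcp_pos: [0.5771, -0.3401, 0.0671]
eef_rot: [-180.0, -0.1, -40.4]
contact_force: [-0.1, -0.6, 0.2]
gripper_width: 0.0423
```

Request:
servo_tool([
  {"dx": 0, "dy": 0, "dz": 0, "spin": 0, "grip": 30},
  {"dx": 0, "dy": 0, "dz": 0, "spin": 0, "grip": 25},
  {"dx": 0, "dy": 0, "dz": 0, "spin": 0, "grip": 25},
  {"dx": 0, "dy": 0, "dz": 0, "spin": 0, "grip": 25},
  {"dx": 0, "dy": 0, "dz": 0, "spin": 0, "grip": 25},
  {"dx": 0, "dy": 0, "dz": 0, "spin": 0, "grip": 25},
  {"dx": 0, "dy": 0, "dz": 0, "spin": 0, "grip": 25},
  {"dx": 0, "dy": 0, "dz": 0.2, "spin": 0, "grip": 25},
  {"dx": 0, "dy": 0, "dz": 0.5, "spin": 0, "grip": 25},
  {"dx": 0, "dy": 0, "dz": 1, "spin": 0, "grip": 25},
])

```text
time_s: 33.93
tcp_pos: [0.5758, -0.3396, 0.0752]
eef_rot: [180.0, 0.1, -40.5]
contact_force: [1.0, 0.4, -0.4]
gripper_width: 0.0338
```

Request:
servo_tool([
  {"dx": 0, "dy": 0, "dz": 3.5, "spin": 0, "grip": 25},
  {"dx": 0, "dy": 0.5, "dz": 7.5, "spin": 0, "grip": 25},
  {"dx": 0, "dy": 2.5, "dz": 11, "spin": -0.06, "grip": 25},
  {"dx": 0, "dy": 6.3, "dz": 11.5, "spin": -0.12, "grip": 25},
  {"dx": 0, "dy": 10.3, "dz": 11.5, "spin": -0.12, "grip": 25},
  {"dx": 0, "dy": 14.3, "dz": 11.5, "spin": -0.12, "grip": 25},
  {"dx": 0, "dy": 18.3, "dz": 11.5, "spin": -0.12, "grip": 25},
  {"dx": 0, "dy": 22.3, "dz": 11.5, "spin": -0.12, "grip": 25},
  {"dx": 0, "dy": 26.3, "dz": 11.5, "spin": -0.12, "grip": 25},
  {"dx": 0, "dy": 30.3, "dz": 11.5, "spin": -0.12, "grip": 25},
])

```text
time_s: 34.77
tcp_pos: [0.5759, -0.035, 0.1912]
eef_rot: [-180.0, -0.0, -47.3]
contact_force: [1.3, -0.2, -0.8]
gripper_width: 0.0333
```

Request:
servo_tool([
  {"dx": 0, "dy": 4, "dz": 0, "spin": 0, "grip": 25},
  {"dx": 0, "dy": 8, "dz": 0, "spin": 0, "grip": 25},
  {"dx": 0, "dy": 12, "dz": 0, "spin": 0, "grip": 25},
  {"dx": -0.2, "dy": 16, "dz": 0, "spin": 0, "grip": 25},
  {"dx": -0.5, "dy": 20, "dz": 0, "spin": 0, "grip": 25},
  {"dx": -0.8, "dy": 24, "dz": 0, "spin": 0, "grip": 25},
  {"dx": -1, "dy": 28, "dz": 0, "spin": 0, "grip": 25},
  {"dx": -1.3, "dy": 31.5, "dz": 0, "spin": 0, "grip": 25},
  {"dx": -1.3, "dy": 32.7, "dz": 0, "spin": 0, "grip": 25},
  {"dx": -1.3, "dy": 32.7, "dz": 0, "spin": 0, "grip": 25},
])

```text
time_s: 35.6
tcp_pos: [0.5629, 0.2932, 0.1903]
eef_rot: [180.0, 0.0, -47.1]
contact_force: [0.9, -0.5, -1.3]
gripper_width: 0.0333
```

Request:
servo_tool([
  {"dx": 0, "dy": 0, "dz": 0, "spin": 0, "grip": 25},
  {"dx": 0, "dy": 0, "dz": -3, "spin": 0, "grip": 25},
  {"dx": 0, "dy": 0, "dz": -5.5, "spin": 0, "grip": 25},
  {"dx": 0, "dy": 0, "dz": -6, "spin": 0, "grip": 25},
  {"dx": 0, "dy": 0, "dz": -6, "spin": 0, "grip": 25},
  {"dx": 0, "dy": 0, "dz": -6, "spin": 0, "grip": 25},
  {"dx": 0, "dy": 0, "dz": -6, "spin": 0, "grip": 25},
  {"dx": 0, "dy": 0, "dz": -6, "spin": 0, "grip": 25},
  {"dx": 0, "dy": 0, "dz": -6, "spin": 0, "grip": 25},
  {"dx": 0, "dy": 0, "dz": -6, "spin": 0, "grip": 25},
])

```text
time_s: 36.43
tcp_pos: [0.5637, 0.2904, 0.1316]
eef_rot: [-179.9, -0.0, -47.3]
contact_force: [-0.0, 0.2, -0.1]
gripper_width: 0.0328
```

Position is (.5637,.2904), as planned. Lowering to a TCP height of about .043.

Request:
servo_tool([
  {"dx": -0.1, "dy": 0, "dz": -2, "spin": 0, "grip": 25},
  {"dx": -0.1, "dy": 0, "dz": -4, "spin": 0, "grip": 25},
  {"dx": -0.1, "dy": 0, "dz": -6, "spin": 0, "grip": 25},
  {"dx": -0.1, "dy": 0, "dz": -7.5, "spin": 0, "grip": 25},
  {"dx": -0.1, "dy": 0, "dz": -8.2, "spin": 0, "grip": 25},
  {"dx": -0.1, "dy": 0, "dz": -8.5, "spin": 0, "grip": 25},
  {"dx": -0.1, "dy": 0, "dz": -8.7, "spin": 0, "grip": 25},
  {"dx": -0.1, "dy": 0, "dz": -8.8, "spin": 0, "grip": 25},
  {"dx": -0.1, "dy": 0, "dz": -8.8, "spin": 0, "grip": 25},
  {"dx": -0.1, "dy": 0, "dz": -8.8, "spin": 0, "grip": 25},
])

```text
time_s: 37.27
tcp_pos: [0.5628, 0.2906, 0.0436]
eef_rot: [-179.9, -0.0, -47.3]
contact_force: [0.1, -0.0, -0.1]
gripper_width: 0.033
```

Request:
servo_tool([
  {"dx": 0, "dy": 0, "dz": -0.06, "spin": 0, "grip": 25},
  {"dx": 0, "dy": 0, "dz": -0.12, "spin": 0, "grip": 25},
  {"dx": 0, "dy": 0, "dz": -0.12, "spin": 0, "grip": 25},
  {"dx": 0, "dy": 0, "dz": -0.12, "spin": 0, "grip": 25},
  {"dx": 0, "dy": 0, "dz": -0.12, "spin": 0, "grip": 35},
  {"dx": 0, "dy": 0, "dz": -0.12, "spin": 0, "grip": 45},
  {"dx": 0, "dy": 0, "dz": -0.12, "spin": 0, "grip": 48},
  {"dx": 0, "dy": 0, "dz": -0.12, "spin": 0, "grip": 48},
  {"dx": 0, "dy": 0, "dz": -0.12, "spin": 0, "grip": 48},
  {"dx": 0, "dy": 0, "dz": -0.12, "spin": 0, "grip": 48},
])

```text
time_s: 38.1
tcp_pos: [0.5623, 0.2901, 0.0413]
eef_rot: [180.0, -0.0, -47.3]
contact_force: [-0.2, 0.5, -0.7]
gripper_width: 0.042
```

Request:
servo_tool([
  {"dx": 0, "dy": 0, "dz": 1, "spin": 0, "grip": 48},
  {"dx": 0, "dy": 0, "dz": 3.5, "spin": 0, "grip": 48},
  {"dx": 0, "dy": 0, "dz": 7, "spin": 0, "grip": 48},
  {"dx": 0, "dy": 0, "dz": 11, "spin": 0, "grip": 48},
  {"dx": 0, "dy": -1.5, "dz": 13, "spin": 0, "grip": 60},
  {"dx": 0, "dy": -5.5, "dz": 13, "spin": 0, "grip": 60},
  {"dx": 0, "dy": -9.5, "dz": 13, "spin": 0, "grip": 60},
  {"dx": 0, "dy": -13.5, "dz": 13, "spin": 0, "grip": 60},
  {"dx": -0.3, "dy": -17.5, "dz": 13, "spin": 0, "grip": 60},
  {"dx": -0.6, "dy": -21.5, "dz": 13, "spin": 0, "grip": 60},
])

```text
time_s: 38.93
tcp_pos: [0.556, 0.0735, 0.1724]
eef_rot: [-179.9, -0.0, -47.3]
contact_force: [0.9, 0.2, -0.7]
gripper_width: 0.0522
```

Request:
servo_tool([
  {"dx": 0, "dy": -3.5, "dz": -2, "spin": 0, "grip": 60},
  {"dx": -0.1, "dy": -7.2, "dz": -4, "spin": 0, "grip": 60},
  {"dx": -0.1, "dy": -7.2, "dz": -7, "spin": 0, "grip": 60},
  {"dx": -0.1, "dy": -7.2, "dz": -7, "spin": 0, "grip": 60},
  {"dx": -0.1, "dy": -7.2, "dz": -7, "spin": 0, "grip": 60},
  {"dx": -0.1, "dy": -7.2, "dz": -7, "spin": 0, "grip": 60},
  {"dx": -0.1, "dy": -7.2, "dz": -7, "spin": 0, "grip": 60},
  {"dx": -0.1, "dy": -7.2, "dz": -7, "spin": 0, "grip": 60},
  {"dx": -0.1, "dy": -7.2, "dz": -7, "spin": 0, "grip": 60},
  {"dx": -0.1, "dy": -7.2, "dz": -7, "spin": 0, "grip": 60},
])

```text
time_s: 39.77
tcp_pos: [0.5557, 0.0039, 0.1022]
eef_rot: [-179.9, -0.0, -47.3]
contact_force: [0.0, 0.5, 1.1]
gripper_width: 0.0521
```

```bash
python3 - <<'E'
from h import *
s=r.get_state();print(s["time_s"],s["tcp_pos"].round(4),s["gripper_width"]);KE=cam("wrist");im=r.capture("wrist")
for d in r.cut_out("lid_knob","wrist"):print(round(d["p"],2),d["extent"])
t=np.linspace(0,6.28,60)
for z,R in((.010,.069),(.042,.013)):
    P=np.array([proj("wrist",[.5544+R*np.cos(a),.0037+R*np.sin(a),z],KE) for a in t]);print(P.min(0).round(1),P.max(0).round(1));cv2.polylines(im,[P.round().astype(np.int32)],True,(0,0,255),1)
r.capture("top");r.capture("side")
for n in("cutter1_mid","nozzle1_mid"):
  for c in("top","side"):print(n,c,[(round(d["p"],2),d["extent"]) for d in r.cut_out(n,c)])
side=r.capture("side");o=np.hstack([cv2.resize(im,(440,330)),cv2.resize(side[90:240,100:264],(360,330))]);cv2.imwrite("pics/w12.png",o)
E
```

```text
39.7667 [0.5557 0.0039 0.1022] 0.05214169036177536
0.56 [175.8, 116.6, 323.7, 257.2]
[179.  122.6] [325.4 261.8]
[236.8 195.1] [267.9 224.2]
cutter1_mid top []
cutter1_mid side []
nozzle1_mid top [(0.61, [276.7, 259.0, 288.6, 274.2]), (0.57, [316.3, 298.9, 331.5, 312.1])]
nozzle1_mid side [(0.96, [181.5, 278.7, 200.2, 306.9]), (0.84, [207.9, 232.8, 227.7, 256.7]), (0.33, [127.8, 118.6, 241.6, 197.4])]
```

View pics/w12.png

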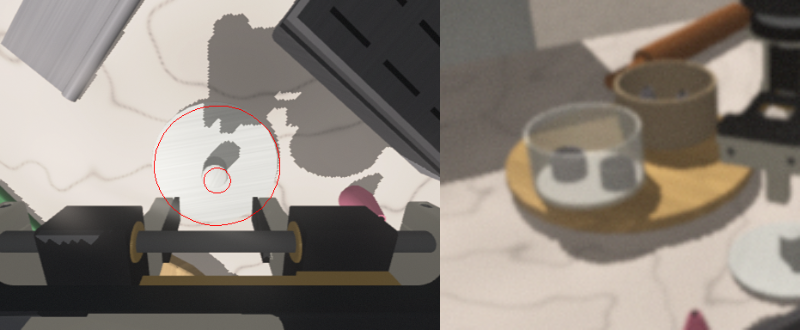

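Both cutters show standing in the canister through its wall. Dark nozzle tips show in the crock. The lid is within about 3 mm of prediction. Grasping the knob.

Request:
servo_tool([
  {"dx": 0.1, "dy": 0, "dz": -2, "spin": 0, "grip": 60},
  {"dx": 0.1, "dy": 0, "dz": -4, "spin": 0, "grip": 60},
  {"dx": 0.1, "dy": 0, "dz": -6, "spin": 0, "grip": 60},
  {"dx": 0.1, "dy": 0, "dz": -7.5, "spin": 0, "grip": 60},
  {"dx": 0.1, "dy": 0, "dz": -8.2, "spin": 0, "grip": 60},
  {"dx": 0.1, "dy": 0, "dz": -8.5, "spin": 0, "grip": 60},
  {"dx": 0.1, "dy": 0, "dz": -8.6, "spin": 0, "grip": 55},
  {"dx": 0.1, "dy": 0, "dz": -8.6, "spin": 0, "grip": 45},
  {"dx": 0.1, "dy": 0, "dz": -8.6, "spin": 0, "grip": 35},
  {"dx": 0.1, "dy": 0, "dz": -8.6, "spin": 0, "grip": 25},
], squeeze=25)

```text
time_s: 41.05
tcp_pos: [0.5569, 0.0034, 0.0164]
eef_rot: [-179.9, -0.0, -47.3]
contact_force: [-0.0, -1.6, 0.3]
gripper_width: 0.0336
```

Request:
servo_tool([
  {"dx": 0, "dy": 0, "dz": 0, "spin": 0, "grip": 15},
  {"dx": 0, "dy": 0, "dz": 0, "spin": 0, "grip": 15},
  {"dx": 0, "dy": 0, "dz": 0, "spin": 0, "grip": 15},
  {"dx": 0, "dy": 0, "dz": 0, "spin": 0, "grip": 15},
  {"dx": 0, "dy": 0, "dz": 0, "spin": 0, "grip": 15},
  {"dx": 0, "dy": 0, "dz": 0, "spin": 0, "grip": 15},
  {"dx": 0, "dy": 0, "dz": 0, "spin": 0, "grip": 15},
  {"dx": 0, "dy": 0, "dz": 0.3, "spin": 0, "grip": 15},
  {"dx": 0, "dy": 0, "dz": 1, "spin": 0, "grip": 15},
  {"dx": 0, "dy": 0, "dz": 2, "spin": 0, "grip": 15},
])

```text
time_s: 41.88
tcp_pos: [0.5552, 0.0029, 0.0351]
eef_rot: [179.9, 0.1, -47.3]
contact_force: [-0.3, -0.1, -3.1]
gripper_width: 0.0254
```

Request:
servo_tool([
  {"dx": 0, "dy": 0, "dz": 3, "spin": 0, "grip": 15},
  {"dx": 0, "dy": 0, "dz": 7, "spin": 0, "grip": 15},
  {"dx": 0, "dy": 0, "dz": 11, "spin": 0, "grip": 15},
  {"dx": -1.5, "dy": 2.5, "dz": 13, "spin": 0, "grip": 15},
  {"dx": -3.5, "dy": 5.5, "dz": 13, "spin": 0, "grip": 15},
  {"dx": -5.5, "dy": 8.8, "dz": 13, "spin": 0, "grip": 15},
  {"dx": -7.5, "dy": 12, "dz": 13, "spin": 0, "grip": 15},
  {"dx": -9.5, "dy": 15.2, "dz": 13, "spin": 0, "grip": 15},
  {"dx": -11.5, "dy": 18.4, "dz": 13, "spin": 0, "grip": 15},
  {"dx": -13.3, "dy": 21, "dz": 13, "spin": 0, "grip": 15},
])

```text
time_s: 42.72
tcp_pos: [0.4219, 0.2148, 0.1664]
eef_rot: [-179.9, 0.0, -47.3]
contact_force: [0.4, -0.5, -2.8]
gripper_width: 0.0255
```

Request:
servo_tool([
  {"dx": -1.0, "dy": 1.7, "dz": 0, "spin": 0, "grip": 15},
  {"dx": -1.0, "dy": 1.7, "dz": -2, "spin": 0, "grip": 15},
  {"dx": -1.0, "dy": 1.7, "dz": -3, "spin": 0, "grip": 15},
  {"dx": -1.0, "dy": 1.7, "dz": -3, "spin": 0, "grip": 15},
  {"dx": -1.0, "dy": 1.7, "dz": -3, "spin": 0, "grip": 15},
  {"dx": -1.0, "dy": 1.7, "dz": -3, "spin": 0, "grip": 15},
  {"dx": -1.0, "dy": 1.7, "dz": -3, "spin": 0, "grip": 15},
  {"dx": -1.0, "dy": 1.7, "dz": -3, "spin": 0, "grip": 15},
  {"dx": -1.0, "dy": 1.7, "dz": -3, "spin": 0, "grip": 15},
  {"dx": -1.0, "dy": 1.7, "dz": -3, "spin": 0, "grip": 15},
])

```text
time_s: 43.55
tcp_pos: [0.4135, 0.2302, 0.1358]
eef_rot: [-180.0, 0.0, -47.3]
contact_force: [-0.9, -0.8, -3.0]
gripper_width: 0.0251
```

```bash
python3 - <<'E'
from h import *
s=r.get_state();print(s["time_s"],s["tcp_pos"].round(4),s["eef_rot"].round(1),s["gripper_width"]);KE=cam("wrist");im=r.capture("wrist")
for d in r.cut_out("lid_knob","wrist"):print(round(d["p"],2),d["extent"])
p=s["tcp_pos"];zt=p[2]-.0157+.010;t=np.linspace(0,6.28,90)
P=np.array([proj("wrist",[p[0]+.069*np.cos(a),p[1]+.069*np.sin(a),zt],KE) for a in t]);print(P.min(0).round(1),P.max(0).round(1))
S=cam("side");si=r.capture("side")
for d in r.cut_out("lid_knob","side"):print("side",round(d["p"],2),d["extent"])
for z in(zt,):
    P=np.array([proj("side",[p[0]+.069*np.cos(a),p[1]+.069*np.sin(a),z],S) for a in t]);print(P.min(0).round(1),P.max(0).round(1))
P=np.array([proj("side",[.412+.066*np.cos(a),.23+.066*np.sin(a),.1],S) for a in t]);
w=cv2.resize(im,(400,300));q=cv2.resize(si[80:230,100:300],(400,300));cv2.imwrite("pics/w13.png",np.hstack([w,q]))
E
```

```text
43.55 [0.4135 0.2302 0.1358] [-180.     0.   -47.3] 0.025135244329109248
0.55 [143.3, 125.2, 358.7, 323.2]
[144.  130.6] [357.9 325. ]
side 0.79 [137.6, 121.7, 190.5, 151.7]
[134.3 126.3] [191.4 150.6]
```

Request:
servo_tool([
  {"dx": -0.2, "dy": 0.1, "dz": -0.5, "spin": 0, "grip": 15},
  {"dx": -0.2, "dy": 0.1, "dz": -1, "spin": 0, "grip": 15},
  {"dx": -0.2, "dy": 0.1, "dz": -1.4, "spin": 0, "grip": 15},
  {"dx": -0.2, "dy": 0.1, "dz": -1.7, "spin": 0, "grip": 15},
  {"dx": -0.2, "dy": 0.1, "dz": -2, "spin": 0, "grip": 15},
  {"dx": -0.2, "dy": 0.1, "dz": -2.2, "spin": 0, "grip": 15},
  {"dx": -0.2, "dy": 0.1, "dz": -2.4, "spin": 0, "grip": 15},
  {"dx": -0.2, "dy": 0.1, "dz": -2.45, "spin": 0, "grip": 15},
  {"dx": -0.2, "dy": 0.1, "dz": -2.45, "spin": 0, "grip": 15},
  {"dx": -0.2, "dy": 0.1, "dz": -2.45, "spin": 0, "grip": 15},
])

```text
time_s: 44.58
tcp_pos: [0.4114, 0.2313, 0.1111]
eef_rot: [-180.0, -0.0, -47.3]
contact_force: [-0.1, -0.2, -2.2]
gripper_width: 0.0252
```

Request:
servo_tool([
  {"dx": 0, "dy": 0, "dz": -0.05, "spin": 0, "grip": 15},
  {"dx": 0, "dy": 0, "dz": -0.1, "spin": 0, "grip": 15},
  {"dx": 0, "dy": 0, "dz": -0.13, "spin": 0, "grip": 15},
  {"dx": 0, "dy": 0, "dz": -0.15, "spin": 0, "grip": 15},
  {"dx": 0, "dy": 0, "dz": -0.15, "spin": 0, "grip": 15},
  {"dx": 0, "dy": 0, "dz": -0.15, "spin": 0, "grip": 15},
  {"dx": 0, "dy": 0, "dz": -0.15, "spin": 0, "grip": 15},
  {"dx": 0, "dy": 0, "dz": -0.15, "spin": 0, "grip": 15},
  {"dx": 0, "dy": 0, "dz": -0.15, "spin": 0, "grip": 15},
  {"dx": 0, "dy": 0, "dz": -0.15, "spin": 0, "grip": 15},
])

```text
time_s: 45.42
tcp_pos: [0.4114, 0.2313, 0.1102]
eef_rot: [-180.0, -0.0, -47.3]
contact_force: [-3.0, -1.1, 5.5]
gripper_width: 0.0253
```

Contact came at the expected seat height. Releasing and withdrawing.

Request:
servo_tool([
  {"dx": 0, "dy": 0, "dz": 0, "spin": 0, "grip": 30},
  {"dx": 0, "dy": 0, "dz": 0, "spin": 0, "grip": 45},
  {"dx": 0, "dy": 0, "dz": 0, "spin": 0, "grip": 60},
  {"dx": 0, "dy": 0, "dz": 0, "spin": 0, "grip": 60},
  {"dx": 0, "dy": 0, "dz": 0, "spin": 0, "grip": 60},
  {"dx": 0, "dy": 0, "dz": 0, "spin": 0, "grip": 60},
  {"dx": 0, "dy": 0, "dz": 1, "spin": 0, "grip": 60},
  {"dx": 0, "dy": 0, "dz": 3, "spin": 0, "grip": 60},
  {"dx": 0, "dy": 0, "dz": 6, "spin": 0, "grip": 60},
  {"dx": 0, "dy": 0, "dz": 9, "spin": 0, "grip": 60},
])

```text
time_s: 46.25
tcp_pos: [0.4109, 0.2307, 0.1999]
eef_rot: [179.9, -0.0, -47.3]
contact_force: [0.3, 0.4, 0.5]
gripper_width: 0.0521
```

Request:
servo_tool([
  {"dx": 1, "dy": -3.5, "dz": 1, "spin": 0, "grip": 60},
  {"dx": 2, "dy": -7, "dz": 2, "spin": 0, "grip": 60},
  {"dx": 3, "dy": -10.5, "dz": 3, "spin": 0, "grip": 60},
  {"dx": 4, "dy": -14, "dz": 3, "spin": 0, "grip": 60},
  {"dx": 4.5, "dy": -18, "dz": 3, "spin": 0, "grip": 60},
  {"dx": 5, "dy": -22, "dz": 3, "spin": 0, "grip": 60},
  {"dx": 5, "dy": -26, "dz": 3, "spin": 0, "grip": 60},
  {"dx": 5, "dy": -30, "dz": 3, "spin": 0, "grip": 60},
  {"dx": 5, "dy": -34, "dz": 3, "spin": 0, "grip": 60},
  {"dx": 5, "dy": -38, "dz": 3, "spin": 0, "grip": 60},
])

```text
time_s: 47.08
tcp_pos: [0.4609, -0.1507, 0.2297]
eef_rot: [-180.0, -0.0, -47.3]
contact_force: [1.4, 0.1, -0.8]
gripper_width: 0.0527
```

```bash
python3 - <<'E'
from h import *
s=r.get_state();print(s["time_s"],s["tcp_pos"].round(4),s["contact_force"].round(1))
a=r.capture("top");b=r.capture("side")
for n in("lid_knob","nozzle1_mid","cutter1_mid"):
  for c in("top","side"):print(n,c,[(round(d["p"],2),[int(x) for x in d["extent"]]) for d in r.cut_out(n,c)])
t=np.linspace(0,6.28,90)
for c in("top","side"):
    KE=cam(c);P=np.array([proj(c,[.412+.069*np.cos(x),.23+.069*np.sin(x),.104],KE) for x in t]);print("lid exp",c,P.min(0).round(),P.max(0).round())
o=np.hstack([cv2.resize(a[150:330,40:220],(400,400)),cv2.resize(b[90:240,110:260],(400,400))]);cv2.imwrite("pics/fin.png",o)
E
```

```text
47.0833 [ 0.4609 -0.1507  0.2297] [ 1.4  0.1 -0.8]
lid_knob top [(0.87, [103, 241, 151, 304])]
lid_knob side [(0.83, [137, 130, 191, 159])]
nozzle1_mid top [(0.57, [316, 299, 334, 312]), (0.54, [92, 214, 110, 229]), (0.5, [277, 259, 287, 274])]
nozzle1_mid side [(0.92, [181, 278, 201, 307]), (0.34, [138, 130, 191, 163])]
cutter1_mid top []
cutter1_mid side [(0.4, [219, 208, 510, 381])]
lid exp top [105. 236.] [171. 303.]
lid exp side [136. 135.] [192. 161.]
```

View pics/fin.png

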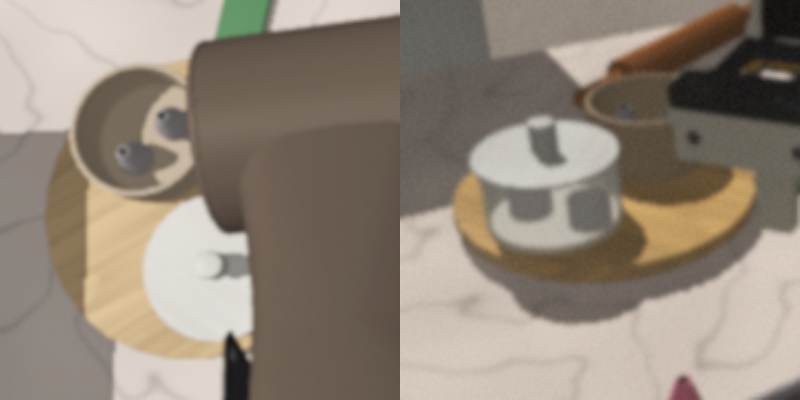

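The lid sits flat on the canister with both cutters standing inside. Both nozzles stand in the crock and the arm is clear. Handing in.

```bash
python3 -c "
from plant import r
print(r.close_job())"
```

```text
the job is handed in; nothing more can be done
None
```

I did the job in the order asked and handed it in at about 47 s, with the arm clear of everything.

- **Switch:** I pressed it twice, each held for over a second and then fully released. By fingertip height the roller went down about 8–9 mm, past the 6 mm click and short of the 11 mm limit. The force read about 5 N upward with a steady 3–4 N sideways. That is more than the roughly 4 N the spring should give, probably from friction on the roller. I could not see the lever angle during the presses, so the depth rests on the fingertip height. A picture after the first press showed the lever sprung back. After the second I only checked that the force had returned to zero.
- **Cutters and nozzles:** Only two cutters and two nozzles were on the deck. All four were set down and released at floor height. The last pictures show both cutters standing in the canister and both nozzles upright in the crock.
- **Lid:** It met the rim at the expected height and looks flat and centred in the last picture.
- **Left alone:** I did not touch the dough scraper, spatula, jar or pink look-alikes. The last pictures still found the pink ones in place. I did not re-measure the other three.

The detector sometimes missed things inside the vessels and named the wrong thing with low confidence, so for those final checks I relied on the pictures.

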